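Load the turntable tray with cream jars, crank it round and hook it shut

TASK

The dresser is about to be moved, so make the turntable tray safe: stand every glass cream jar upright in one of the round seats of the tray, one jar per seat, any jar in any seat. Crank the tray round clockwise (its hexagonal hand wheel will take several grasps) until the brass catch pin on its edge stands in front of the steel hook post, and only then swing the forked hook down until it lies level with the pin inside its fork. Leave the other things on the dresser where they are, and let go of everything at the end.

Things in the scene. Friction and masses are not known exactly. Their poses are not given: they have to be found in the camera images.
- jar_1: round glass cream jar, clear glass with pink cream and white lid, 50 mm in diameter and 50 mm tall (top 16 mm is the lid, same diameter), about 140 g; 3 or 4 of the four jars are present. Origin: centre of its underside, z up its axis
- jar_2: round glass cream jar, amber glass with black lid, 50 mm in diameter and 50 mm tall (top 16 mm is the lid, same diameter), about 140 g; 3 or 4 of the four jars are present. Origin: centre of its underside, z up its axis
- jar_3: round glass cream jar, green glass with gold lid, 50 mm in diameter and 50 mm tall (top 16 mm is the lid, same diameter), about 140 g; 3 or 4 of the four jars are present. Origin: centre of its underside, z up its axis
- jar_4: round glass cream jar, clear glass with cream filling and blue lid, 50 mm in diameter and 50 mm tall (top 16 mm is the lid, same diameter), about 140 g; 3 or 4 of the four jars are present. Origin: centre of its underside, z up its axis
- seat_1 (a point): centre of the floor of one of the four seats of the tray, 22 mm above the dresser top: a flat round place inside a darker bamboo collar of 62 mm inner and 70 mm outer diameter that stands 10 mm above the floor; 98 mm from the tray's axis, seats 90 deg apart (the pin is midway between two seats). Turns with the tray
- seat_2 (a point): centre of the floor of one of the four seats of the tray, 22 mm above the dresser top: a flat round place inside a darker bamboo collar of 62 mm inner and 70 mm outer diameter that stands 10 mm above the floor; 98 mm from the tray's axis, seats 90 deg apart (the pin is midway between two seats). Turns with the tray
- seat_3 (a point): centre of the floor of one of the four seats of the tray, 22 mm above the dresser top: a flat round place inside a darker bamboo collar of 62 mm inner and 70 mm outer diameter that stands 10 mm above the floor; 98 mm from the tray's axis, seats 90 deg apart (the pin is midway between two seats). Turns with the tray
- seat_4 (a point): centre of the floor of one of the four seats of the tray, 22 mm above the dresser top: a flat round place inside a darker bamboo collar of 62 mm inner and 70 mm outer diameter that stands 10 mm above the floor; 98 mm from the tray's axis, seats 90 deg apart (the pin is midway between two seats). Turns with the tray
- tray (a joint): angle of the bamboo turntable tray (300 mm diameter disc, top face 22 mm above the dresser) about its vertical axis, rad, counter-clockwise from above positive. 0: the catch pin is exactly at the hook (parked). It starts between 3.0 and 4.3 and must be turned clockwise to 0; stops at -0.5 and 4.7. Stays where left (friction about 0.15 Nm)
- hub_grip (a point): on the tray's axis, 92 mm above the dresser: the height to grip the dark wooden hexagonal hand wheel of the tray (40 mm across flats, from 74 to 104 mm above the dresser, on a thin steel stem). It is rigid with the tray. The point's axes are those of the tray: at any angle two flats face along +x and -x of it, the others every 60 deg
- pin (a point): catch pin, an upright brass pin with a red head, 6 mm in diameter (head 9 mm), on the tray's edge 140 mm from its axis; the point is on the pin's axis 52 mm above the dresser, the pin ends at 64 mm. Turns with the tray
- park (a point): fixed point where the pin must stand when the tray is parked, 52 mm above the dresser, 140 mm from the tray's axis towards the hook post. Its x axis is parallel to the hook's hinge axis, its y axis points from the hook post to the tray's axis, z up
- hook (a joint): angle of the steel hook about its level hinge, rad; 0: hook level, lying over the tray with its fork round the pin (closed, resting on its stop); it grows as the hook swings up and away from the tray, about 1.57 upright, up to 2.0; starts 1.25 to 1.85 and stays where left
- hook_hinge (a point): middle of the hook's hinge axis in the fixed steel post, 52 mm above the dresser, 205 mm from the tray's axis; the post's cheeks end 60 mm above the dresser and are 28 mm wide
- hook_tip (a point): middle of the slot of the hook's fork, 65 mm from the hinge axis. The hook is a flat steel bar 7 mm thick; its fork is 36 mm wide outside (along the hinge axis), slot 22 mm wide; its tines reach from 50 to 80 mm from the hinge axis. It can be pinched across the 36 mm or pushed. Its y axis points along the bar from hinge to fork
- cactus: ceramic cactus figure in a pot, 64 mm wide pot, 108 mm tall; leave alone. Origin: centre of its underside
- candleholder: empty round concrete candleholder, 90 mm in diameter, 45 mm tall; leave alone. Origin: centre of its underside
- lotion: pink lotion bottle, 44 mm in diameter, 90 mm tall; leave alone. Origin: centre of its underside
- polish: small red nail polish bottle, 28 mm in diameter, 60 mm tall; leave alone. Origin: centre of its underside
- comb: purple wide-tooth comb lying flat, 160 by 45 mm, 6 mm thick, long along its x; leave alone. Origin: about its middle, on the underside
- pillbox: closed stainless steel pillbox, 55 by 85 by 20 mm; leave alone. Origin: centre of its underside
- tin: flat aluminium tin, 70 mm in diameter, 22 mm tall; leave alone. Origin: centre of its underside
Not all that is in view belongs to the job. There is more than one size of the jar_3; the job needs the smallest. Of the things that look like the jar_2, take the one that is nearest to the robot's base at the start.

How it is judged (in metres and radians):
On the way, in this order (a step that is already met when the one before it is completed fails the run):
1. the tray stands with its pin in front of the hook post while the hook is still up (horizontal distance between pin and park below 0.009 m and value of joint hook above 0.6 rad), for 0.2 s.
2. the hook is swung down and lies level with the pin in its fork (value of joint hook below 0.08 rad and horizontal distance between hook_tip and pin below 0.009 m), for 0.2 s.
At the end, for the whole second after the job is handed in: Every jar that is present stands upright (within 0.12 rad) on the floor of a seat, its underside centre within 10 mm of the seat's centre, at rest; the hook is level (joint below 0.08 rad) and its slot's middle is within 9 mm (horizontally) of the pin; the tray is at rest (all of step 2 and ((distance between jar_1 and seat_1 below 0.01 m and angle between jar_1's own z axis and vertical below 0.12 rad) or (distance between jar_1 and seat_2 below 0.01 m and angle between jar_1's own z axis and vertical below 0.12 rad) or (distance between jar_1 and seat_3 below 0.01 m and angle between jar_1's own z axis and vertical below 0.12 rad) or (distance between jar_1 and seat_4 below 0.01 m and angle between jar_1's own z axis and vertical below 0.12 rad)) and ((distance between jar_2 and seat_1 below 0.01 m and angle between jar_2's own z axis and vertical below 0.12 rad) or (distance between jar_2 and seat_2 below 0.01 m and angle between jar_2's own z axis and vertical below 0.12 rad) or (distance between jar_2 and seat_3 below 0.01 m and angle between jar_2's own z axis and vertical below 0.12 rad) or (distance between jar_2 and seat_4 below 0.01 m and angle between jar_2's own z axis and vertical below 0.12 rad)) and ((distance between jar_3 and seat_1 below 0.01 m and angle between jar_3's own z axis and vertical below 0.12 rad) or (distance between jar_3 and seat_2 below 0.01 m and angle between jar_3's own z axis and vertical below 0.12 rad) or (distance between jar_3 and seat_3 below 0.01 m and angle between jar_3's own z axis and vertical below 0.12 rad) or (distance between jar_3 and seat_4 below 0.01 m and angle between jar_3's own z axis and vertical below 0.12 rad)) and ((distance between jar_4 and seat_1 below 0.01 m and angle between jar_4's own z axis and vertical below 0.12 rad) or (distance between jar_4 and seat_2 below 0.01 m and angle between jar_4's own z axis and vertical below 0.12 rad) or (distance between jar_4 and seat_3 below 0.01 m and angle between jar_4's own z axis and vertical below 0.12 rad) or (distance between jar_4 and seat_4 below 0.01 m and angle between jar_4's own z axis and vertical below 0.12 rad)) and linear speed of each of jar_1, jar_2, jar_3, jar_4 below 0.03 m/s and velocity of joint tray between -0.1 and 0.1 rad/s); the robot touches nothing.
It fails at once if a bystander (cactus, candleholder, lotion, polish, comb, pillbox or tin) moved more than 40 mm (distance of any of cactus, candleholder, lotion, polish, comb, pillbox, tin from where it was at the start of the episode above 0.04 m).
It fails at once if the cactus, the lotion or the nail polish knocked over (angle between any of cactus, lotion, polish's own z axis and vertical above 0.7 rad).
Of jar_1, jar_2, jar_3, jar_4 only 3 to 4 are there at a start; the rules pass over those that are not, and their reading is None.
At some moment in a run one of jar_1, jar_2, jar_3, jar_4 may be knocked a few centimetres aside while the robot is not near it.
It also fails if it takes over 200 s, if anything falls off the work surface, if the arm or the gripper's body presses on something with over 40 N, if the wrist force passes 120 N, or if a joint passes its speed limit or range.

ROBOT

A 6-joint arm with a two-finger parallel gripper is mounted at the origin on the work surface. World frame = base frame: x ahead of the robot, y to its left, z up, the work surface at z = 0. Lengths are in m, angles in degrees, forces in N, time in s.
With the tool pointing down it reaches from about 0.3 to 0.75 m from the base axis. Payload 8.5 kg.
Tool frame: the origin (TCP) lies midway between the tips of the shut fingers; the grasp point (between the pads) lies 19 mm behind it (env.grasp_offset is the distance from the TCP to the grasp point, in m); z points along the fingers, y is the line along which they close (so a half turn about z gives the same grasp; the last joint's range is limited). The gripper opens to 85 mm and grips with 20 to 120 N. Pads are 22 mm wide; open, the fingers measure 114 mm over their backs; the gripper's body (76 mm by 85 mm) begins 54 mm behind the grasp point. The pads swing forward as they close: fully open they stand 13 mm farther back than shut.
Start: joints at [63.581, 21.807, 74.336, -0, 83.858, -12.336], TCP at [0.134, 0.533, 0.231] pointing down, gripper open.
Joint ranges: [-178.18, 178.18], [-50.72, 133.34], [12.68, 142.11], [-81.47, 261.47], [9.98, 163.14], [-165.26, 165.26]. Speed limits (degrees/s): [136.94, 136.94, 180, 180, 180, 180].

INTERFACE

Orientations are given as a 3x3 rotation matrix whose columns are the frame's x, y, z axes.
In Python, from rig import env gives the robot as it stands.
- The arm moves only by the tool servo_tool, never from a script. Its argument "deltas" is text: rows parted by semicolons, each of 7 numbers parted by spaces: the opening, from 0 (shut) to 1 (fully open), then the shift along the tool's x, y, z in mm, then the turn, a rotation vector about the tool's x, y, z in rad. A call has 1 to 8 rows; each row shifts and turns the commanded pose from where the row before left it, along the tool's axes as they then stand; what a row does not reach is not made up. A row lasts 1/12 s, in which the tool goes at most 41.7 mm and 7.16 degrees, less where a joint would pass 70% of its speed; a pose out of reach is approached as far as the arm can. A call is refused whole if a number of a shift passes 41.7 or a number of a turn 0.125, either way. A call with a gripper value outside its range is refused whole. The fingers move at their own pace and stop on an object; "newtons" is the grip in N (left out, the last holds). Time passes only in rows, so rows that do not move let the fingers close. It gives the time, the measured TCP pose, the force, the opening and the grip force at its end, in the units of the state.
- env.observe(): the state, without advancing time (a new reading comes with each control period).
- env.get_image(name): name is "scene" or "top" or "wrist"; returns a dict with "img" (480x640x3 uint8, red, green, blue), "depth" (480x640 float32, m along the optical axis (not along the pixel's ray), 0 where there is no reading), "camera_matrix" (3x3 intrinsics, pixels), "world_to_cam" (4x4, takes a point from world to camera coordinates). Camera axes: x right, y down, z forward; pixel columns grow to the right and rows downward; lengths in m; the calibration is good to about 2 mm. The wrist camera is an equidistant fisheye: a pixel r from the principal point sees the ray r / f radians off the axis. A picture is of the moment at which its call begins.
- env.close_job(): hands the job in; it is judged then, once.
Trained networks look in a picture, given as the dict that the camera call returned (one of the last four; its "shot" number tells which), for a name from the list of things; names that differ only in an ending like _2 or _b are one class to them, and where a whole thing is asked for, a point or a joint stands for the part that bears it (a point fixed in the world has none). Each returns a list of dicts, best first, with "conf" (0 to 1); they miss things now and then, are a little off and sometimes report something else, mostly with a low value. They report only what shows in the picture. A call takes as long as a camera call. They do not tell look-alikes from the thing itself.
- env.spot_in(name, picture): "bbox" ([centre column, centre row, width, height] in pixels, round what is visible of it).
- env.spot_point(name, picture): "uv" ([column, row] in pixels: a listed point, or the origin of a listed thing).
The state is a dict: "time_s": time; "q": joint angles; "qvel": joint speeds; "joint_efforts": joint torques, N m; "position": TCP position; "tool_rot": TCP orientation; "ft_force": force on the tool from outside, world axes, zero at the start; "wrist_torque": the same for the moment, N m; "grip_width": finger opening in m; "gripper_force": force on a finger pad.
Only numpy, scipy, OpenCV 4.12 (cv2) and the standard library are available. Lean on these libraries where they do the work, as an engineer would, in place of code of your own. Each camera call takes 0.05 s, during which the arm holds its last target. There are 200 camera calls.

## Working session

There is one attempt and no reset: what is moved stays moved. The work goes in short steps, Python scripts to look and compute and a tool call to move; the robot and the scene stay as the last step left them, time stands still between calls to the robot, and variables do not carry over. Pictures are saved under pics/ and viewed, at most 14 in all, crops included, and the job is handed in when it is done.

Besides the shell and the picture viewer there is one more tool, called after ">>>" by a JSON object that holds its "fn" and its "kwargs". servo_tool: Moves the arm, as the interface text tells. Its arguments: {"type":"object","properties":{"deltas":{"type":"string"},"newtons":{"type":"number"}},"required":["deltas"]}

```bash
ls; mkdir -p pics
cat > h.py <<'E'
import numpy as np, cv2
from rig import env
def shot(n): return env.get_image(n)
def save(p,f,crop=None,s=1):
    im=p["img"][...,::-1]
    if crop: a,b,c,d=crop; im=im[b:d,a:c]
    cv2.imwrite("pics/"+f,cv2.resize(im,None,fx=s,fy=s))
def ray_z(p,uv,z):
    """pinhole pixel -> world point on plane z"""
    K=p["camera_matrix"];T=np.linalg.inv(p["world_to_cam"])
    d=T[:3,:3]@np.linalg.solve(K,[uv[0],uv[1],1.]);o=T[:3,3]
    return o+d*(z-o[2])/d[2]
def cloud(p):
    K=p["camera_matrix"];T=np.linalg.inv(p["world_to_cam"]);D=p["depth"]
    v,u=np.mgrid[:480,:640]
    P=np.stack([(u-K[0,2])/K[0,0]*D,(v-K[1,2])/K[1,1]*D,D],-1)
    W=P@T[:3,:3].T+T[:3,3]; W[D==0]=np.nan
    return W
E
python3 - <<'E'
from h import *
np.set_printoptions(precision=3,suppress=True)
for n in("top","scene"):
    p=shot(n);save(p,n+"0.png");W=cloud(p)
    print(n,np.linalg.inv(p["world_to_cam"])[:3,3],p["camera_matrix"][0])
    for k in("jar_1","jar_2","jar_3","jar_4","cactus","candleholder","lotion","polish","comb","pillbox","tin"):
        for r in env.spot_in(k,p):
            if r["conf"]<.3: continue
            b=r["bbox"];c,v=int(b[0]),int(b[1])
            print(k,round(r["conf"],2),np.round(b),W[min(v,479),min(c,639)])
    for k in("seat_1","hub_grip","pin","hook_tip","hook_hinge","park"):
        for r in env.spot_point(k,p):
            if r["conf"]<.3: continue
            z={"seat_1":.022,"hub_grip":.092,"pin":.052,"hook_hinge":.052,"park":.052}.get(k,.1)
            print(k,round(r["conf"],2),np.round(r["uv"],1),ray_z(p,r["uv"],z))
E
```

```text
pics
top [0.355 0.017 1.048] [437.686   0.    318.518]
jar_1 0.93 [257. 232.  24.  24.] [0.567 0.191 0.047]
jar_1 0.93 [154. 223.  39.  36.] [0.547 0.422 0.072]
jar_1 0.92 [230. 299.  24.  22.] [0.404 0.224 0.048]
jar_1 0.79 [186. 278.  28.  23.] [0.434 0.33  0.046]
jar_1 0.66 [207. 221.  36.  35.] [0.571 0.304 0.068]
jar_1 0.66 [132. 278.  24.  20.] [0.415 0.45  0.052]
jar_2 0.93 [257. 232.  24.  24.] [0.567 0.191 0.047]
jar_2 0.93 [154. 223.  39.  36.] [0.547 0.422 0.072]
jar_2 0.92 [230. 299.  24.  22.] [0.404 0.224 0.048]
jar_2 0.79 [186. 278.  28.  23.] [0.434 0.33  0.046]
jar_2 0.66 [207. 221.  36.  35.] [0.571 0.304 0.068]
jar_2 0.66 [132. 278.  24.  20.] [0.415 0.45  0.052]
jar_3 0.93 [257. 232.  24.  24.] [0.567 0.191 0.047]
jar_3 0.93 [154. 223.  39.  36.] [0.547 0.422 0.072]
jar_3 0.92 [230. 299.  24.  22.] [0.404 0.224 0.048]
jar_3 0.79 [186. 278.  28.  23.] [0.434 0.33  0.046]
jar_3 0.66 [207. 221.  36.  35.] [0.571 0.304 0.068]
jar_3 0.66 [132. 278.  24.  20.] [0.415 0.45  0.052]
jar_4 0.93 [257. 232.  24.  24.] [0.567 0.191 0.047]
jar_4 0.93 [154. 223.  39.  36.] [0.54
[... 2624 characters left out ...]
196. 171.  21.  23.] [ 0.702 -0.36   0.055]
polish 0.76 [472. 281.  13.  14.] [0.309 0.337 0.038]
comb 0.74 [215. 265.  54.  45.] [ 0.8   -0.093  0.007]
pillbox 0.76 [298. 133.  28.  17.] [ 0.366 -0.342  0.018]
tin 0.85 [330. 156.  25.  26.] [ 0.342 -0.208  0.02 ]
tin 0.61 [244. 168.  14.  28.] [ 0.595 -0.265  0.09 ]
seat_1 0.95 [298.9 266.3] [0.627 0.047 0.022]
seat_1 0.91 [329.5 224.7] [ 0.489 -0.009  0.022]
seat_1 0.65 [285.6 202.2] [ 0.544 -0.141  0.022]
seat_1 0.59 [255.7 239.3] [ 0.674 -0.087  0.022]
pin 0.93 [337. 252.] [0.534 0.083 0.052]
hook_tip 0.5 [241.  160.8] [ 0.592 -0.278  0.1  ]
hook_hinge 0.56 [247. 178.] [ 0.595 -0.254  0.052]
park 0.89 [262.8 191.1] [ 0.584 -0.19   0.052]
```

View pics/top0.png

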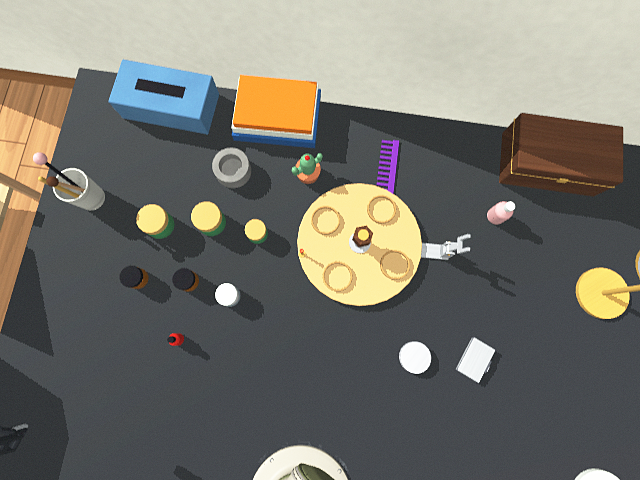

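View pics/scene0.png

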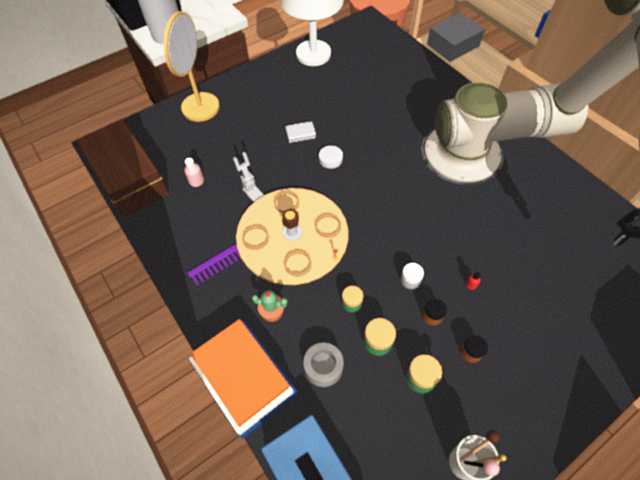

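Run:
```python
from h import *
p=shot("top");save(p,"topc.png",(90,190,300,370),3.8)
W=cloud(p);np.set_printoptions(precision=3,suppress=True)
# lid tops: blob of high depth near each detection
for r in env.spot_in("jar_1",p):
    b=r["bbox"];u,v,w,h=[int(x) for x in b]
    Q=W[max(v-h//2-3,0):v+h//2+3,u-w//2-3:u+w//2+3].reshape(-1,3);Q=Q[~np.isnan(Q[:,0])]
    zt=np.percentile(Q[:,2],90);T=Q[abs(Q[:,2]-zt)<.007]
    (cx,cy),rad=cv2.minEnclosingCircle(T[:,:2].astype(np.float32))
    print(round(r["conf"],2),u,v,"ztop",round(float(zt),3),"med",np.median(T[:,:2],0),"circ",cx,cy,rad)
s=env.observe();print(s["position"],s["tool_rot"],s["time_s"])
```

```text
0.92 257 232 ztop 0.052 med [0.569 0.194] circ 0.5693392753601074 0.19462783634662628 0.025220578536391258
0.89 132 278 ztop 0.051 med [0.418 0.456] circ 0.4183989465236664 0.45697298645973206 0.025287898257374763
0.86 187 280 ztop 0.051 med [0.431 0.336] circ 0.4306608736515045 0.33678069710731506 0.025144746527075768
0.67 154 222 ztop 0.07 med [0.554 0.432] circ 0.5545380115509033 0.4330587387084961 0.03452209755778313
0.63 206 220 ztop 0.07 med [0.579 0.309] circ 0.5796104073524475 0.309634268283844 0.03465522453188896
0.61 229 297 ztop 0.051 med [0.41  0.232] circ 0.4109223186969757 0.23215700685977936 0.025125378742814064
[0.134 0.533 0.231] [[-0.97   0.243 -0.   ]
 [ 0.243  0.97  -0.   ]
 [ 0.    -0.    -1.   ]] 1.9
```

The top view shows gold-lidded green jars at (154,222), (206,220), which are large, and (257,232), which is small. Amber jars are at (132,278) and (187,280), and the white-lid jar is at (229,297). There is no blue lid. I choose (257,232) as jar_3, (187,280) as jar_2 because it's nearest the base, and (229,297) as jar_1. Next I check the crop.

View pics/topc.png

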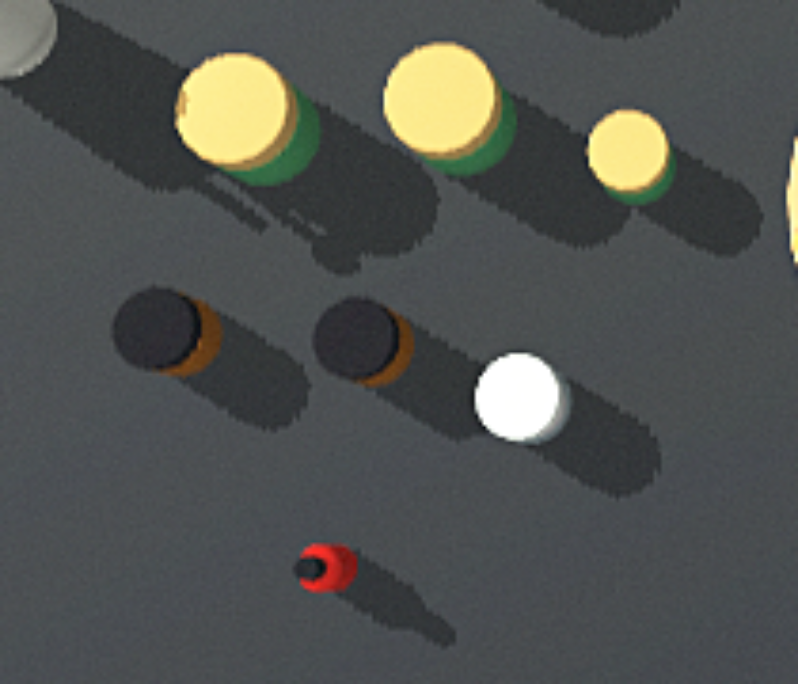

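```bash
cat >> h.py <<'E'
from scipy.optimize import least_squares
def lids(p,zlo=.043,zhi=.058,r=.025):
    """lid discs lying at z~.05 found in the cloud: fixed-radius circle centres"""
    W=cloud(p);m=((W[...,2]>zlo)&(W[...,2]<zhi)).astype(np.uint8)
    n,L,st,_=cv2.connectedComponentsWithStats(m,connectivity=4);out=[]
    for i in range(1,n):
        if st[i,4]>150:
            Q=W[L==i][:,:2].astype(np.float32);(x,y),rr=cv2.minEnclosingCircle(Q);out.append((round(x,4),round(y,4),round(rr,4),int(st[i,4])))
    return out
def tray(p):
    W=cloud(p);ok=abs(W[...,2]-.022)<.004
    near=np.hypot(W[...,0]-.583,W[...,1]+.053)<.17
    m=(ok&near).astype(np.uint8);c=max(cv2.findContours(m,cv2.RETR_EXTERNAL,cv2.CHAIN_APPROX_NONE)[0],key=len)[:,0]
    Q=W[c[:,1],c[:,0],:2]
    f=least_squares(lambda a:np.hypot(Q[:,0]-a[0],Q[:,1]-a[1])-.149,[.583,-.053],loss="soft_l1",f_scale=.002)
    h=np.median(abs(f.fun))
    c=f.x
    H=W[(W[...,2]>.099)&(W[...,2]<.11)&(np.hypot(W[...,0]-c[0],W[...,1]-c[1])<.04)]
    C=W[(W[...,2]>.029)&(W[...,2]<.035)&(np.hypot(W[...,0]-c[0],W[...,1]-c[1])<.137)]
    # seat phase: template on collar points
    best=[]
    C2=C[:,:2]-c
    for t in np.radians(np.arange(0,90,.5)):
        s=sum(((abs(np.hypot(C2[:,0]-.098*np.cos(t+k*np.pi/2),C2[:,1]-.098*np.sin(t+k*np.pi/2))-.033))<.0025).sum() for k in range(4))
        best.append(s)
    return c,h,H[:,:2].mean(0) if len(H) else None,len(H),np.argmax(best)*.5,max(best)/max(1,len(C))
def pinpts(p,c):
    W=cloud(p);r=np.hypot(W[...,0]-c[0],W[...,1]-c[1]);Q=W[(W[...,2]>.055)&(W[...,2]<.07)&(abs(r-.14)<.02)]
    return Q
E
python3 - <<'E'
from h import *
np.set_printoptions(precision=4,suppress=True)
for n in("top","scene"):
    p=shot(n);print(n,lids(p));t=tray(p);print(t)
    c=t[0];Q=pinpts(p,c)
    if len(Q):print("pin",len(Q),Q.mean(0),np.degrees(np.arctan2(Q[:,1].mean()-c[1],Q[:,0].mean()-c[0])))
    W=cloud(p);H=W[(W[...,2]>.035)&(W[...,2]<.16)&(np.hypot(W[...,0]-.595,W[...,1]+.27)<.06)]
    for z in np.arange(.035,.15,.01):
        q=H[abs(H[:,2]-z)<.005]
        if len(q):print(z,len(q),q[:,:2].min(0),q[:,:2].max(0))
E
```

```text
top [(1.2748, -0.4839, 0.2227, 712), (0.8715, 0.476, 0.1263, 317), (0.8408, 0.1983, 0.1032, 314), (0.8559, -0.4993, 0.1364, 380), (0.7194, 0.2834, 0.0451, 511), (0.5694, 0.1943, 0.0252, 349), (0.4179, 0.4569, 0.0253, 385), (0.4311, 0.3364, 0.0254, 376), (0.4105, 0.2322, 0.025, 384)]
(array([ 0.5806, -0.0533]), np.float64(0.0010743554590124105), array([ 0.5803, -0.0533]), 282, np.float64(65.0), np.float64(0.9534883720930233))
pin 13 [0.5332 0.0776 0.0645] 109.91658490648571
0.035 26 [ 0.5773 -0.2706] [ 0.6039 -0.2485]
0.045000000000000005 12 [ 0.5773 -0.2692] [ 0.6021 -0.2487]
0.05500000000000001 51 [ 0.5747 -0.2702] [ 0.6055 -0.2486]
0.065 44 [ 0.5766 -0.2695] [ 0.605  -0.2487]
0.07500000000000001 19 [ 0.5843 -0.2676] [ 0.5982 -0.2587]
0.08500000000000002 16 [ 0.5843 -0.265 ] [ 0.5982 -0.2611]
0.09500000000000001 48 [ 0.5739 -0.2738] [ 0.6102 -0.2631]
0.10500000000000001 43 [ 0.5741 -0.2737] [ 0.6095 -0.2657]
0.11500000000000002 21 [ 0.5741 -0.2784] [ 0.61   -0.2685]
0.12500000000000003 35 [ 0.5739 -0.2815] [ 0.6096 -0.2703]
0.135 10 [ 0.5749 -0.2799] [ 0.6086 -0.2733]
scene [(-0.553
[... 430 characters left out ...]
oat64(65.0), np.float64(0.8762214983713354))
pin 14 [0.5365 0.0803 0.0618] 110.26037091271364
0.035 19 [ 0.5849 -0.2659] [ 0.6083 -0.2454]
0.045000000000000005 18 [ 0.5803 -0.2648] [ 0.6095 -0.2455]
0.05500000000000001 55 [ 0.5782 -0.267 ] [ 0.6104 -0.2456]
0.065 19 [ 0.5835 -0.2656] [ 0.6021 -0.2522]
0.07500000000000001 19 [ 0.5874 -0.2648] [ 0.6025 -0.2551]
0.08500000000000002 19 [ 0.5827 -0.2692] [ 0.6119 -0.2597]
0.09500000000000001 48 [ 0.5776 -0.2732] [ 0.613  -0.2589]
0.10500000000000001 22 [ 0.5774 -0.2779] [ 0.6132 -0.2613]
0.11500000000000002 22 [ 0.5772 -0.2822] [ 0.6131 -0.2661]
0.12500000000000003 20 [ 0.5776 -0.2781] [ 0.6141 -0.2673]
0.135 2 [ 0.5795 -0.2757] [ 0.5814 -0.2734]
```

The crop confirms the choice: the small green/gold jar is at top pixel (257,232), the near amber jar at (187,280), and the white-lid jar at (229,297). jar_4 is absent. Next I write a planner that turns targets into rounded rows.

```bash
cat > plan.py <<'E'
import numpy as np
from rig import env
def Rz(a): c,s=np.cos(a),np.sin(a);return np.array([[c,-s,0],[s,c,0],[0,0,1]])
def plan(wps,start=None):
    """wps: (x,y,z,yang_deg|None,open,step_mm) or int = hold rows. TCP targets. prints rows, 8 per call"""
    s=env.observe();p=np.array(s["position"])*1000;R=np.array(s["tool_rot"])
    if start: p,R=np.array(start[0])*1000,start[1]
    rows=[];o=1
    for w in wps:
        if isinstance(w,int): rows+=[f"{o:g} 0 0 0 0 0 0"]*w;continue
        x,y,z,ya,o,st=w;t=np.array([x,y,z])*1000
        a=0
        if ya is not None: a=-(np.radians(ya)-np.arctan2(R[1,1],R[0,1]));a=(a+np.pi)%(2*np.pi)-np.pi
        n=max(1,int(np.ceil(np.linalg.norm(t-p)/st)),int(np.ceil(abs(a)/.11)));p0=p.copy();a0=0
        for k in range(1,n+1):
            d=np.round(R.T@(p0+(t-p0)*k/n-p)*2)/2;da=np.round((a*k/n-a0)*200)/200;a0+=da
            rows.append(f"{o:g} "+" ".join(f"{v+0:g}" for v in d)+f" 0 0 {da+0:g}")
            p=p+R@d;R=R@Rz(da)
    for i in range(0,len(rows),8): print("; ".join(rows[i:i+8]))
    print("end",np.round(p,1),"yang",round(float(np.degrees(np.arctan2(R[1,1],R[0,1]))),1))
    return p/1000,R
E
python3 - <<'E'
from plan import *
# jar_1, then place into seat at 155deg
plan([(.412,.234,.12,90,1,36),(.412,.234,.03,90,1,36),(.412,.234,.019,90,1,6),1,(.412,.234,.019,90,.3,6),5])
E
```

```text
1 -28.5 -18.5 9.5 0 0 -0.02; 1 -28 -19 9 0 0 -0.02; 1 -28 -20 9.5 0 0 -0.02; 1 -27.5 -20 9 0 0 -0.02; 1 -27 -21 9.5 0 0 -0.02; 1 -26.5 -21 9 0 0 -0.025; 1 -26 -22 9.5 0 0 -0.02; 1 -25.5 -22.5 9 0 0 -0.02
1 -25 -23 9.5 0 0 -0.02; 1 -25 -23.5 9.5 0 0 -0.02; 1 -24 -24 9 0 0 -0.02; 1 -23.5 -24.5 9.5 0 0 -0.02; 1 0 0 30 0 0 0; 1 0 0 30 0 0 0; 1 0 0 30 0 0 0; 1 0 0 5.5 0 0 0
1 0 0 5.5 0 0 0; 1 0 0 0 0 0 0; 0.3 0 0 0 0 0 0; 0.3 0 0 0 0 0 0; 0.3 0 0 0 0 0 0; 0.3 0 0 0 0 0 0; 0.3 0 0 0 0 0 0; 0.3 0 0 0 0 0 0
end [411.8 234.2  18.8] yang 90.0
```

>>> {"fn": "servo_tool", "kwargs": {"deltas": "1 -28.5 -18.5 9.5 0 0 -0.02; 1 -28 -19 9 0 0 -0.02; 1 -28 -20 9.5 0 0 -0.02; 1 -27.5 -20 9 0 0 -0.02; 1 -27 -21 9.5 0 0 -0.02; 1 -26.5 -21 9 0 0 -0.025; 1 -26 -22 9.5 0 0 -0.02; 1 -25.5 -22.5 9 0 0 -0.02", "newtons": 40}}

```text
time_s: 2.67
position: [0.3201, 0.3327, 0.1571]
tool_rot: [[-0.997, 0.08, 0.0], [0.08, 0.997, 0.0], [-0.0, 0.0, -1.0]]
ft_force: [0.9, 0.9, -0.4]
grip_width: 0.0853
gripper_force: 0.0
```

>>> {"fn": "servo_tool", "kwargs": {"deltas": "1 -25 -23 9.5 0 0 -0.02; 1 -25 -23.5 9.5 0 0 -0.02; 1 -24 -24 9 0 0 -0.02; 1 -23.5 -24.5 9.5 0 0 -0.02; 1 0 0 0 0 0 0; 1 0 0 0 0 0 0"}}

```text
time_s: 3.17
position: [0.4125, 0.2331, 0.1194]
tool_rot: [[-1.0, 0.004, -0.001], [0.004, 1.0, -0.0], [0.001, -0.0, -1.0]]
ft_force: [-0.2, 0.0, -0.1]
grip_width: 0.0856
gripper_force: 0.0
```

```bash
cat >> h.py <<'E'
def wuv(p,X):
    """world -> fisheye pixel"""
    c=p["world_to_cam"]@np.append(X,1);K=p["camera_matrix"];rho=np.hypot(c[0],c[1]);th=np.arctan2(rho,c[2])
    return np.array([K[0,2]+K[0,0]*th*c[0]/rho,K[1,2]+K[1,1]*th*c[1]/rho])
def wray(p,uv,z):
    K=p["camera_matrix"];T=np.linalg.inv(p["world_to_cam"]);a=np.array([(uv[0]-K[0,2])/K[0,0],(uv[1]-K[1,2])/K[1,1]]);th=np.linalg.norm(a)+1e-9
    d=T[:3,:3]@np.append(np.sin(th)*a/th,np.cos(th));o=T[:3,3];return o+d*(z-o[2])/d[2]
E
python3 - <<'E'
from h import *
np.set_printoptions(precision=4,suppress=True)
print(env.observe()["position"],env.observe()["q"])
p=shot("wrist");save(p,"w1.png");print(p["world_to_cam"],p["camera_matrix"])
for r in env.spot_point("jar_1",p): print(r["conf"],r["uv"],wray(p,r["uv"],0))
for r in env.spot_in("jar_1",p): print(r["conf"],r["bbox"],wray(p,r["bbox"][:2],.025))
print(lids(shot("top"))[-4:])
E
```

```text
[0.4125 0.2331 0.1194] [ 15.1079  21.3678  96.1362   0.0058  62.5495 -74.6642]
[[ 0.0035  1.     -0.0005 -0.2343]
 [ 0.9517 -0.0031  0.3072 -0.3978]
 [ 0.3072 -0.0015 -0.9517  0.1471]
 [ 0.      0.      0.      1.    ]] [[371.6483   0.     322.1353]
 [  0.     371.6483 241.2575]
 [  0.       0.       1.    ]]
0.92 [524.0, 374.9] [0.5603 0.4348 0.    ]
0.91 [324.1, 234.3] [0.4134 0.2343 0.    ]
0.79 [285.6, 398.1] [0.5712 0.1985 0.    ]
0.75 [404.7, 403.6] [0.5815 0.3109 0.    ]
0.74 [453.9, 256.3] [0.4315 0.3362 0.    ]
0.57 [575.3, 241.7] [0.4199 0.456  0.    ]
0.97 [323.5, 247.9, 84.7, 85.5] [0.4154 0.2338 0.025 ]
0.93 [546.4, 379.0, 82.7, 59.0] [0.5484 0.4448 0.025 ]
0.92 [280.6, 399.9, 55.8, 42.3] [0.5508 0.1975 0.025 ]
0.75 [405.1, 404.0, 68.1, 48.7] [0.5584 0.3039 0.025 ]
0.62 [594.2, 254.8, 69.9, 71.7] [0.4233 0.46   0.025 ]
0.26 [89.5, 371.6, 175.7, 212.9] [0.5395 0.0125 0.025 ]
[(0.8561, -0.4992, 0.1363, 385), (0.7194, 0.2839, 0.0453, 466), (0.5693, 0.1941, 0.0252, 350), (0.4185, 0.462, 0.0236, 173)]
```

>>> {"fn": "servo_tool", "kwargs": {"deltas": "1 0 1 30 0 0 0; 1 0 0 30 0 0 0; 1 0 0 30 0 0 0; 1 0 0 5 0 0 0; 1 0 0 5 0 0 0; 1 0 0 0 0 0 0"}}

```text
time_s: 3.87
position: [0.4118, 0.2357, 0.0202]
tool_rot: [[-1.0, -0.0, 0.0], [-0.0, 1.0, 0.0], [-0.0, 0.0, -1.0]]
ft_force: [-0.3, -0.4, 0.8]
grip_width: 0.0855
gripper_force: 0.0
```

>>> {"fn": "servo_tool", "kwargs": {"deltas": "0.3 0 0 0 0 0 0; 0.3 0 0 0 0 0 0; 0.3 0 0 0 0 0 0; 0.3 0 0 0 0 0 0; 0.3 0 0 0 0 0 0; 0.3 0 0 0 0 0 0; 0.3 0 0 0 0 0 0; 0.3 0 0 0 0 0 0"}}

```text
time_s: 4.53
position: [0.4124, 0.2354, 0.0211]
tool_rot: [[-1.0, 0.001, 0.002], [0.001, 1.0, 0.001], [-0.002, 0.001, -1.0]]
ft_force: [-1.4, 0.7, 8.9]
grip_width: 0.0496
gripper_force: 40.3
```

Run:
```python
from plan import *
s=env.observe();print(s["position"],s["grip_width"],s["gripper_force"])
x,y=s["position"][:2]
# seat at 155deg: (.494,-.0106); hold height delta = +22mm
plan([(x,y,.16,90,.3,30),(.494,-.0106,.16,65,.3,36),(.494,-.0106,.06,65,.3,30),(.494,-.0106,.042,65,.3,5),2,(.494,-.0106,.042,65,1,5),5,(.494,-.0106,.18,65,1,30)])
```

```text
[0.41238472 0.23536006 0.02112651] 0.04955116597530363 40.2730518579483
0.3 0 0 -28 0 0 0; 0.3 0 0 -27.5 0 0 0; 0.3 0 0 -28 0 0 0; 0.3 0 0 -27.5 0 0 0; 0.3 -0.5 0 -28 0 0 0; 0.3 -10 -30.5 0 0 0 0.055; 0.3 -12 -30.5 0 0 0 0.055; 0.3 -13.5 -29.5 0 0 0 0.055
0.3 -15 -28.5 0 0 0 0.055; 0.3 -17 -27.5 0 0 0 0.05; 0.3 -18 -27 0 0 0 0.055; 0.3 -19.5 -26 0 0 0 0.055; 0.3 -20.5 -24.5 0 0 0 0.055; 0.3 0 0 25 0 0 0; 0.3 0 0 25 0 0 0; 0.3 0 0 25 0 0 0
0.3 0 -0.5 25 0 0 0; 0.3 0 0 4.5 0 0 0; 0.3 0 0 4.5 0 0 0; 0.3 0 0 4.5 0 0 0; 0.3 0 0 4.5 0 0 0; 0.3 0 0 0 0 0 0; 0.3 0 0 0 0 0 0; 1 0 0 0 0 0 0
1 0 0 0 0 0 0; 1 0 0 0 0 0 0; 1 0 0 0 0 0 0; 1 0 0 0 0 0 0; 1 0 0 0 0 0 0; 1 0 0 -27.5 0 0 0; 1 0 0 -27.5 0 0 0; 1 0 0 -27.5 0 0 0
1 0 0.5 -28 0 0 0; 1 -0.5 0 -27.5 0 0 0
end [494.3 -10.6 180.2] yang 65.0
```

>>> {"fn": "servo_tool", "kwargs": {"deltas": "0.3 0 0 -28 0 0 0; 0.3 0 0 -27.5 0 0 0; 0.3 0 0 -28 0 0 0; 0.3 0 0 -27.5 0 0 0; 0.3 -0.5 0 -28 0 0 0; 0.3 -10 -30.5 0 0 0 0.055; 0.3 -12 -30.5 0 0 0 0.055; 0.3 -13.5 -29.5 0 0 0 0.055"}}

```text
time_s: 5.2
position: [0.4427, 0.1419, 0.1598]
tool_rot: [[-0.986, 0.166, 0.002], [0.166, 0.986, 0.0], [-0.002, 0.0, -1.0]]
ft_force: [0.8, -0.5, -1.7]
grip_width: 0.0488
gripper_force: 43.1
```

>>> {"fn": "servo_tool", "kwargs": {"deltas": "0.3 -15 -28.5 0 0 0 0.055; 0.3 -17 -27.5 0 0 0 0.05; 0.3 -18 -27 0 0 0 0.055; 0.3 -19.5 -26 0 0 0 0.055; 0.3 -20.5 -24.5 0 0 0 0.055; 0.3 0 0 25 0 0 0; 0.3 0 0 25 0 0 0; 0.3 0 0 0 0 0 0"}}

```text
time_s: 5.87
position: [0.4914, -0.0105, 0.1056]
tool_rot: [[-0.906, 0.423, -0.007], [0.423, 0.906, 0.002], [0.007, -0.001, -1.0]]
ft_force: [-0.3, 0.0, -2.7]
grip_width: 0.0484
gripper_force: 42.9
```

Run:
```python
from h import *
from plan import plan
np.set_printoptions(precision=4,suppress=True)
s=env.observe();print(s["position"],s["grip_width"],s["gripper_force"])
for n in("wrist","top","scene"):
    p=shot(n);save(p,n+"2.png")
    for r in env.spot_point("seat_1",p): print(n,round(r["conf"],2),np.round(r["uv"]),(wray if n=="wrist" else ray_z)(p,r["uv"],.022))
    if n=="wrist":
        for r in env.spot_point("hub_grip",p)[:1]+env.spot_point("pin",p)[:1]: print(r["conf"],r["uv"],wray(p,r["uv"],.092),wray(p,r["uv"],.052))
plan([(.494,-.0106,.06,65,.3,30),(.494,-.0106,.042,65,.3,5),2,(.494,-.0106,.042,65,1,5),5,(.494,-.0106,.18,65,1,30)])
```

```text
[ 0.4914 -0.0105  0.1056] 0.04843888216696877 42.85928249359131
wrist 0.94 [450. 370.] [0.6252 0.0383 0.022 ]
wrist 0.86 [327. 254.] [ 0.4954 -0.0091  0.022 ]
0.57 [28.6, 176.1] [ 0.3665 -0.1258  0.092 ] [ 0.3525 -0.1636  0.052 ]
0.57 [487.6, 264.8] [0.5108 0.069  0.092 ] [0.5337 0.0808 0.052 ]
top 0.88 [324. 224.] [0.6142 0.036  0.022 ]
top 0.71 [338. 277.] [ 0.4918 -0.0146  0.022 ]
top 0.63 [380. 209.] [ 0.6722 -0.0931  0.022 ]
scene 0.78 [297. 263.] [0.625  0.0365 0.022 ]
scene 0.7 [324. 223.] [ 0.497  -0.0228  0.022 ]
scene 0.6 [256. 240.] [ 0.6745 -0.0833  0.022 ]
0.3 0 0 25 0 0 0; 0.3 0 -0.5 25 0 0 0; 0.3 0 0 4.5 0 0 0; 0.3 0 0 4.5 0 0 0; 0.3 0 0 4.5 0 0 0; 0.3 0 0 4.5 0 0 0; 0.3 0 0 0 0 0 0; 0.3 0 0 0 0 0 0
1 0 0 0 0 0 0; 1 0 0 0 0 0 0; 1 0 0 0 0 0 0; 1 0 0 0 0 0 0; 1 0 0 0 0 0 0; 1 0 0 0 0 0 0; 1 0 0 -27.5 0 0 0; 1 0 0 -28 0 0 0
1 0 0 -27.5 0 0 0; 1 0 0 -27.5 0 0 0; 1 -0.5 0.5 -27.5 0 0 0
end [494.3 -10.5 179.8] yang 65.1
```

>>> {"fn": "servo_tool", "kwargs": {"deltas": "0.3 0 0 25 0 0 0; 0.3 0 0 25 0 0 0; 0.3 0 0 4.5 0 0 0; 0.3 0 0 4.5 0 0 0; 0.3 0 0 4.5 0 0 0; 0.3 0 0 0 0 0 0; 0.3 0 0 0 0 0 0; 0.3 0 0 0 0 0 0"}}

```text
time_s: 6.93
position: [0.494, -0.0106, 0.0461]
tool_rot: [[-0.907, 0.422, 0.001], [0.422, 0.907, -0.0], [-0.002, 0.0, -1.0]]
ft_force: [0.4, -0.5, -2.3]
grip_width: 0.0489
gripper_force: 42.9
```

>>> {"fn": "servo_tool", "kwargs": {"deltas": "0.3 0 0 2 0 0 0; 0.3 0 0 1.5 0 0 0; 0.3 0 0 0 0 0 0; 1 0 0 0 0 0 0; 1 0 0 0 0 0 0; 1 0 0 0 0 0 0; 1 0 0 0 0 0 0; 1 0 0 0 0 0 0"}}

```text
time_s: 7.6
position: [0.4936, -0.0105, 0.0417]
tool_rot: [[-0.907, 0.422, -0.0], [0.422, 0.907, 0.0], [0.0, -0.0, -1.0]]
ft_force: [-0.6, 0.0, 0.2]
grip_width: 0.0854
gripper_force: 0.0
```

>>> {"fn": "servo_tool", "kwargs": {"deltas": "1 0 0 -15 0 0 0; 1 0 0 -27.5 0 0 0; 1 0 0 -27.5 0 0 0; 1 0 0 -27.5 0 0 0; 1 0 0 -27.5 0 0 0; 1 0 0 0 0 0 0; 1 0 0 0 0 0 0"}}

```text
time_s: 8.18
position: [0.494, -0.0106, 0.1677]
tool_rot: [[-0.907, 0.422, 0.003], [0.422, 0.907, -0.001], [-0.003, 0.0, -1.0]]
ft_force: [-0.1, 0.3, -0.1]
grip_width: 0.0855
gripper_force: 0.0
```

Run:
```python
from h import *
from plan import plan
np.set_printoptions(precision=4,suppress=True)
s=env.observe();print(s["position"],s["time_s"],s["q"][5])
p=shot("wrist");save(p,"w3.png")
for r in env.spot_point("jar_1",p): print(round(r["conf"],2),np.round(r["uv"]),wray(p,r["uv"],.0))
for n in("top","scene"): print(n,[l for l in lids(shot(n),.043,.058) if l[2]<.04],[l for l in lids(shot(n),.063,.078) if l[2]<.04])
# jar_2 at .432,.337
P=plan([(.432,.337,.14,90,1,36),1])
plan([(.432,.337,.03,90,1,30),(.432,.337,.019,90,1,5),2,(.432,.337,.019,90,.3,5),6],P)
```

```text
[ 0.494  -0.0106  0.1677] 8.1833 -80.01180654638024
0.97 [606.  32.] [0.4334 0.3363 0.    ]
0.96 [625. 175.] [0.5836 0.3073 0.    ]
0.64 [323. 226.] [ 0.5024 -0.0136  0.    ]
0.56 [548. 200.] [ 0.5685  0.1966 -0.    ]
top [(0.5693, 0.1945, 0.0254, 347), (0.4186, 0.4571, 0.0254, 384), (0.4307, 0.3363, 0.0253, 382)] [(0.5803, 0.3097, 0.0347, 673), (0.5555, 0.4331, 0.0353, 685)]
scene [(0.5723, 0.1968, 0.0258, 318), (0.4348, 0.339, 0.0258, 341), (0.4219, 0.4589, 0.0256, 379), (0.717, 0.2671, 0.0382, 172)] [(0.4961, -0.0089, 0.0254, 255), (0.5842, 0.3126, 0.0344, 698), (0.5586, 0.4356, 0.0348, 790)]
1 20 29 2.5 0 0 -0.045; 1 19 29.5 2.5 0 0 -0.04; 1 18 30.5 3 0 0 -0.045; 1 16 31.5 2.5 0 0 -0.045; 1 15 32 2.5 0 0 -0.045; 1 13.5 32.5 2.5 0 0 -0.04; 1 12 33.5 3 0 0 -0.045; 1 10.5 33.5 2.5 0 0 -0.045
1 9 34 2.5 0 0 -0.04; 1 8 34.5 2.5 0 0 -0.045; 1 0 0 0 0 0 0
end [431.9 337.1 140.2] yang 90.0
1 0 0 27.5 0 0 0; 1 0 0 27.5 0 0 0; 1 -0.5 0 27.5 0 0 0; 1 0 0 27.5 0 0 0; 1 0 0 3.5 0 0 0; 1 0 0 4 0 0 0; 1 0 0 3.5 0 0 0; 1 0 0 0 0 0 0
1 0 0 0 0 0 0; 0.3 0 0 0 0 0 0; 0.3 0 0 0 0 0 0; 0.3 0 0 0 0 0 0; 0.3 0 0 0 0 0 0; 0.3 0 0 0 0 0 0; 0.3 0 0 0 0 0 0; 0.3 0 0 0 0 0 0
end [432.1 337.1  19.2] yang 90.0
```

>>> {"fn": "servo_tool", "kwargs": {"deltas": "1 20 29 2.5 0 0 -0.045; 1 19 29.5 2.5 0 0 -0.04; 1 18 30.5 3 0 0 -0.045; 1 16 31.5 2.5 0 0 -0.045; 1 15 32 2.5 0 0 -0.045; 1 13.5 32.5 2.5 0 0 -0.04; 1 12 33.5 3 0 0 -0.045; 1 10.5 33.5 2.5 0 0 -0.045"}}

```text
time_s: 9.15
position: [0.4439, 0.2692, 0.1451]
tool_rot: [[-0.997, 0.084, -0.001], [0.084, 0.997, -0.0], [0.001, -0.0, -1.0]]
ft_force: [0.8, -0.4, -0.6]
grip_width: 0.0854
gripper_force: 0.0
```

>>> {"fn": "servo_tool", "kwargs": {"deltas": "1 9 34 2.5 0 0 -0.04; 1 8 34.5 2.5 0 0 -0.045; 1 0 0 0 0 0 0; 1 0 0 0 0 0 0"}}

```text
time_s: 9.48
position: [0.4314, 0.3382, 0.1399]
tool_rot: [[-1.0, -0.002, -0.001], [-0.002, 1.0, -0.001], [0.001, -0.001, -1.0]]
ft_force: [0.2, -0.1, 0.2]
grip_width: 0.0855
gripper_force: 0.0
```

>>> {"fn": "servo_tool", "kwargs": {"deltas": "1 0 0 27.5 0 0 0; 1 0 0 27.5 0 0 0; 1 -0.5 0 27.5 0 0 0; 1 0 0 27.5 0 0 0; 1 0 0 3.5 0 0 0; 1 0 0 4 0 0 0; 1 0 0 3.5 0 0 0; 1 0 0 0 0 0 0"}}

```text
time_s: 10.15
position: [0.4333, 0.3369, 0.0206]
tool_rot: [[-1.0, 0.001, 0.001], [0.001, 1.0, 0.001], [-0.001, 0.001, -1.0]]
ft_force: [0.6, -0.3, 0.5]
grip_width: 0.0854
gripper_force: 0.0
```

>>> {"fn": "servo_tool", "kwargs": {"deltas": "1 0 0 0 0 0 0; 0.3 0 0 0 0 0 0; 0.3 0 0 0 0 0 0; 0.3 0 0 0 0 0 0; 0.3 0 0 0 0 0 0; 0.3 0 0 0 0 0 0; 0.3 0 0 0 0 0 0; 0.3 0 0 0 0 0 0"}}

```text
time_s: 10.82
position: [0.433, 0.3372, 0.0206]
tool_rot: [[-1.0, 0.001, 0.001], [0.001, 1.0, 0.0], [-0.001, 0.0, -1.0]]
ft_force: [-1.3, -0.5, 5.2]
grip_width: 0.0492
gripper_force: 41.0
```

Run:
```python
from plan import *
s=env.observe();print(s["position"],s["grip_width"],s["gripper_force"])
x,y,z=s["position"]
# seat at 65deg (.624,.037), tangential closing 155 == -25
t=(.624,.037)
P=plan([(x,y,.165,90,.3,30),1])
P=plan([(*t,.165,155,.3,36),2],P)
P=plan([(*t,z+.040,155,.3,30),1,(*t,z+.022,155,.3,4.5),2],P)
```

```text
[0.43296062 0.33721721 0.02058908] 0.049196200836820275 41.04753077030182
0.3 0 0 -29 0 0 0; 0.3 0 0 -29 0 0 0; 0.3 0 0 -28.5 0 0 0; 0.3 0 0 -29 0 0 0; 0.3 0 0 -29 0 0 0; 0.3 0 0 0 0 0 0
end [432.8 337.2 165.1] yang 90.0
0.3 -17.5 -27.5 0 0 0 -0.105; 0.3 -14.5 -28.5 0 0 0 -0.1; 0.3 -11.5 -30.5 0 0 0 -0.105; 0.3 -8 -31 0 0 0 -0.105; 0.3 -5 -32 0 0 0 -0.1; 0.3 -1.5 -32.5 0 0 0 -0.105; 0.3 1.5 -32.5 0 0 0 -0.1; 0.3 5 -32 0 0 0 -0.105
0.3 8 -31 0 0 0 -0.105; 0.3 11.5 -30.5 0 0 0 -0.1; 0.3 14.5 -29 0 0 0 -0.105; 0.3 0 0 0 0 0 0; 0.3 0 0 0 0 0 0
end [624.2  36.9 165.1] yang 155.0
0.3 0 0 26 0 0 0; 0.3 0 0 26.5 0 0 0; 0.3 0 0 26 0 0 0; 0.3 0 0.5 26 0 0 0; 0.3 0 0 0 0 0 0; 0.3 0 0 3.5 0 0 0; 0.3 0 0 3.5 0 0 0; 0.3 0 0 4 0 0 0
0.3 0 0 3.5 0 0 0; 0.3 0 0 3.5 0 0 0; 0.3 0 0 0 0 0 0; 0.3 0 0 0 0 0 0
end [623.9  37.2  42.6] yang 155.0
```

>>> {"fn": "servo_tool", "kwargs": {"deltas": "0.3 0 0 -29 0 0 0; 0.3 0 0 -29 0 0 0; 0.3 0 0 -28.5 0 0 0; 0.3 0 0 -29 0 0 0; 0.3 0 0 -29 0 0 0; 0.3 0 0 0 0 0 0"}}

```text
time_s: 11.32
position: [0.4345, 0.338, 0.1699]
tool_rot: [[-1.0, 0.0, 0.009], [0.001, 1.0, 0.004], [-0.009, 0.004, -1.0]]
ft_force: [0.4, 0.3, -0.1]
grip_width: 0.049
gripper_force: 42.0
```

>>> {"fn": "servo_tool", "kwargs": {"deltas": "0.3 -17.5 -27.5 0 0 0 -0.105; 0.3 -14.5 -28.5 0 0 0 -0.1; 0.3 -11.5 -30.5 0 0 0 -0.105; 0.3 -8 -31 0 0 0 -0.105; 0.3 -5 -32 0 0 0 -0.1; 0.3 -1.5 -32.5 0 0 0 -0.105; 0.3 1.5 -32.5 0 0 0 -0.1; 0.3 5 -32 0 0 0 -0.105"}}

```text
time_s: 11.98
position: [0.5722, 0.117, 0.1637]
tool_rot: [[-0.676, -0.737, -0.001], [-0.737, 0.676, 0.0], [0.001, 0.001, -1.0]]
ft_force: [0.9, 0.7, -1.4]
grip_width: 0.049
gripper_force: 42.0
```

>>> {"fn": "servo_tool", "kwargs": {"deltas": "0.3 8 -31 0 0 0 -0.105; 0.3 11.5 -30.5 0 0 0 -0.1; 0.3 14.5 -29 0 0 0 -0.105; 0.3 0 0 0 0 0 0; 0.3 0 0 0 0 0 0; 0.3 0 0 0 0 0 0"}}

```text
time_s: 12.48
position: [0.6235, 0.0372, 0.1637]
tool_rot: [[-0.424, -0.906, -0.001], [-0.906, 0.424, 0.0], [0.0, 0.001, -1.0]]
ft_force: [-0.2, 0.9, -0.7]
grip_width: 0.0491
gripper_force: 42.1
```

Run:
```python
from h import *
from plan import plan
np.set_printoptions(precision=4,suppress=True)
s=env.observe();print(s["position"],s["time_s"],s["q"],s["grip_width"])
p=shot("wrist")
for r in env.spot_point("seat_1",p): print(round(r["conf"],2),np.round(r["uv"]),wray(p,r["uv"],.022))
z=.0206;t=(.624,.037)
P=plan([(*t,z+.040,155,.3,30),1,(*t,z+.022,155,.3,4.5),3])
```

```text
[0.6235 0.0372 0.1637] 12.4833 [  -7.435    32.2517   67.8877    0.0157   79.9456 -162.3523] 0.04911032306354417
0.83 [321. 227.] [0.6248 0.0376 0.022 ]
0.81 [196. 103.] [ 0.6705 -0.0949  0.022 ]
0.74 [321. 292.] [0.6491 0.0895 0.022 ]
0.33 [449. 107.] [ 0.4932 -0.0085  0.022 ]
0.3 0 0 26 0 0 0; 0.3 0.5 -0.5 26 0 0 0; 0.3 0 0 25.5 0 0 0; 0.3 0 -0.5 26 0 0 0; 0.3 0 0 0 0 0 0; 0.3 0 0 3.5 0 0 0; 0.3 0 0 3.5 0 0 0; 0.3 0 0 4 0 0 0
0.3 0 0 3.5 0 0 0; 0.3 0 0 3.5 0 0 0; 0.3 0 0 0 0 0 0; 0.3 0 0 0 0 0 0; 0.3 0 0 0 0 0 0
end [624.   37.   42.7] yang 155.0
```

>>> {"fn": "servo_tool", "kwargs": {"deltas": "0.3 0 0 26 0 0 0; 0.3 0.5 -0.5 26 0 0 0; 0.3 0 0 25.5 0 0 0; 0.3 0 -0.5 26 0 0 0; 0.3 0 0 0 0 0 0; 0.3 0 0 3.5 0 0 0; 0.3 0 0 3.5 0 0 0; 0.3 0 0 4 0 0 0"}}

```text
time_s: 13.25
position: [0.6256, 0.0361, 0.0515]
tool_rot: [[-0.423, -0.906, 0.003], [-0.906, 0.423, -0.0], [-0.001, -0.003, -1.0]]
ft_force: [0.5, -0.4, -0.6]
grip_width: 0.0488
gripper_force: 42.1
```

>>> {"fn": "servo_tool", "kwargs": {"deltas": "0.3 0 0 3 0 0 0; 0.3 0 0 0 0 0 0; 0.3 0 0 0 0 0 0"}}

```text
time_s: 13.5
position: [0.6249, 0.0358, 0.0472]
tool_rot: [[-0.423, -0.906, 0.001], [-0.906, 0.423, -0.0], [-0.0, -0.001, -1.0]]
ft_force: [-0.5, 0.5, -0.4]
grip_width: 0.049
gripper_force: 42.1
```

>>> {"fn": "servo_tool", "kwargs": {"deltas": "0.3 0 0 2.5 0 0 0; 0.3 0 0 2 0 0 0; 0.3 0 0 0 0 0 0; 0.3 0 0 0 0 0 0; 1 0 0 0 0 0 0; 1 0 0 0 0 0 0; 1 0 0 0 0 0 0; 1 0 0 0 0 0 0"}}

```text
time_s: 14.17
position: [0.6247, 0.0359, 0.0422]
tool_rot: [[-0.423, -0.906, -0.0], [-0.906, 0.423, 0.0], [0.0, 0.0, -1.0]]
ft_force: [-0.7, -0.1, -0.1]
grip_width: 0.0853
gripper_force: 0.0
```

>>> {"fn": "servo_tool", "kwargs": {"deltas": "1 0 0 0 0 0 0; 1 0 0 -15 0 0 0; 1 0 0 -27.5 0 0 0; 1 0 0 -27.5 0 0 0; 1 0 0 -27.5 0 0 0; 1 0 0 -27.5 0 0 0; 1 0 0 0 0 0 0; 1 0 0 0 0 0 0"}}

```text
time_s: 14.83
position: [0.6252, 0.0358, 0.1687]
tool_rot: [[-0.423, -0.906, 0.003], [-0.906, 0.423, -0.0], [-0.001, -0.003, -1.0]]
ft_force: [0.3, 0.3, -1.0]
grip_width: 0.0855
gripper_force: 0.0
```

Run:
```python
from h import *
from plan import plan
np.set_printoptions(precision=4,suppress=True)
s=env.observe();print(s["position"],s["time_s"],s["q"][5])
p=shot("wrist")
for r in env.spot_point("jar_1",p): print(round(r["conf"],2),np.round(r["uv"]),wray(p,r["uv"],.0))
for n in("top","scene"): print(n,[l for l in lids(shot(n),.043,.058) if l[2]<.04],[l for l in lids(shot(n),.063,.078) if l[2]<.04])
t=(.571,.196)
P=plan([(*t,.14,65,1,36),2])
plan([(*t,.03,65,1,30),(*t,.019,65,1,5),2,(*t,.019,65,.3,5),6],P)
```

```text
[0.6252 0.0358 0.1687] 14.8333 -162.5225384763052
0.73 [488. 455.] [0.5574 0.4378 0.    ]
0.63 [452. 107.] [ 0.4845 -0.0074  0.    ]
0.57 [321. 224.] [0.6296 0.0402 0.    ]
top [(0.5694, 0.1947, 0.0249, 335), (0.4191, 0.4572, 0.0254, 364)] [(0.5792, 0.3093, 0.0349, 673), (0.5547, 0.4331, 0.0349, 684), (0.4923, -0.0122, 0.0247, 308)]
scene [(0.5724, 0.197, 0.0257, 312), (0.422, 0.4603, 0.0257, 383)] [(0.4965, -0.0097, 0.0256, 193), (0.6265, 0.0354, 0.0264, 301), (0.5844, 0.3121, 0.0346, 689), (0.5584, 0.4356, 0.0348, 793)]
1 -8 7.5 2 0 0 0.105; 1 -7.5 9 1.5 0 0 0.105; 1 -6.5 9 2 0 0 0.105; 1 -5 10 1.5 0 0 0.105; 1 -4.5 10.5 2 0 0 0.105; 1 -3 10.5 1.5 0 0 0.105; 1 -2 11.5 2 0 0 0.105; 1 -1 11 1.5 0 0 0.105
1 0 11.5 2 0 0 0.1; 1 1.5 11 1.5 0 0 0.105; 1 2.5 11 2 0 0 0.105; 1 4 10.5 1.5 0 0 0.105; 1 4.5 10 2 0 0 0.105; 1 6 9.5 1.5 0 0 0.105; 1 7 9 2 0 0 0.105; 1 0 0 0 0 0 0
1 0 0 0 0 0 0
end [570.9 195.9 139.9] yang 65.0
1 0 0 27.5 0 0 0; 1 0 0 27.5 0 0 0; 1 0 0 27.5 0 0 0; 1 -0.5 0 27.5 0 0 0; 1 0 0 3.5 0 0 0; 1 0 0 4 0 0 0; 1 0 0 3.5 0 0 0; 1 0 0 0 0 0 0
1 0 0 0 0 0 0; 0.3 0 0 0 0 0 0; 0.3 0 0 0 0 0 0; 0.3 0 0 0 0 0 0; 0.3 0 0 0 0 0 0; 0.3 0 0 0 0 0 0; 0.3 0 0 0 0 0 0; 0.3 0 0 0 0 0 0
end [571.1 195.7  18.9] yang 65.0
```

>>> {"fn": "servo_tool", "kwargs": {"deltas": "1 -8 7.5 2 0 0 0.105; 1 -7.5 9 1.5 0 0 0.105; 1 -6.5 9 2 0 0 0.105; 1 -5 10 1.5 0 0 0.105; 1 -4.5 10.5 2 0 0 0.105; 1 -3 10.5 1.5 0 0 0.105; 1 -2 11.5 2 0 0 0.105; 1 -1 11 1.5 0 0 0.105"}}

```text
time_s: 15.8
position: [0.5957, 0.1217, 0.1526]
tool_rot: [[-0.959, -0.285, -0.001], [-0.285, 0.959, -0.0], [0.001, 0.0, -1.0]]
ft_force: [0.5, 0.4, -0.1]
grip_width: 0.0857
gripper_force: 0.0
```

>>> {"fn": "servo_tool", "kwargs": {"deltas": "1 0 11.5 2 0 0 0.1; 1 1.5 11 1.5 0 0 0.105; 1 2.5 11 2 0 0 0.105; 1 4 10.5 1.5 0 0 0.105; 1 4.5 10 2 0 0 0.105; 1 6 9.5 1.5 0 0 0.105; 1 7 9 2 0 0 0.105; 1 0 0 0 0 0 0"}}

```text
time_s: 16.47
position: [0.5703, 0.1973, 0.14]
tool_rot: [[-0.906, 0.424, -0.002], [0.424, 0.906, 0.0], [0.002, -0.001, -1.0]]
ft_force: [0.1, -0.3, 0.4]
grip_width: 0.0853
gripper_force: 0.0
```

>>> {"fn": "servo_tool", "kwargs": {"deltas": "1 0 0 0 0 0 0; 1 0 0 27.5 0 0 0; 1 0 0 27.5 0 0 0; 1 0 0 27.5 0 0 0; 1 -0.5 0 27.5 0 0 0; 1 0 0 3.5 0 0 0; 1 0 0 4 0 0 0; 1 0 0 3.5 0 0 0"}}

```text
time_s: 17.13
position: [0.5726, 0.1953, 0.0208]
tool_rot: [[-0.907, 0.421, 0.002], [0.421, 0.907, 0.0], [-0.002, 0.001, -1.0]]
ft_force: [0.3, -0.3, -0.0]
grip_width: 0.0857
gripper_force: 0.0
```

>>> {"fn": "servo_tool", "kwargs": {"deltas": "1 0 0 0 0 0 0; 0.3 0 0 0 0 0 0; 0.3 0 0 0 0 0 0; 0.3 0 0 0 0 0 0; 0.3 0 0 0 0 0 0; 0.3 0 0 0 0 0 0; 0.3 0 0 0 0 0 0; 0.3 0 0 0 0 0 0"}}

```text
time_s: 17.8
position: [0.5721, 0.1957, 0.0209]
tool_rot: [[-0.907, 0.422, 0.002], [0.422, 0.907, 0.0], [-0.001, 0.001, -1.0]]
ft_force: [-1.2, -1.2, 5.2]
grip_width: 0.0491
gripper_force: 41.3
```

Run:
```python
from plan import *
s=env.observe();print(s["position"],s["grip_width"],s["gripper_force"])
x,y,z=s["position"]
t=(.6715,-.0935)
P=plan([(x,y,.165,65,.3,30),2])
P=plan([(*t,.165,65,.3,36),3],P)
```

```text
[0.5720684  0.19567016 0.02090718] 0.04913429399337989 41.27247333526611
0.3 0 0 -29 0 0 0; 0.3 0 0 -28.5 0 0 0; 0.3 0 0 -29 0 0 0; 0.3 0 0 -29 0 0 0; 0.3 0 0 -28.5 0 0 0; 0.3 0 0 0 0 0 0; 0.3 0 0 0 0 0 0
end [571.8 195.7 164.9] yang 65.0
0.3 -23.5 -24.5 0 0 0 0; 0.3 -23.5 -24.5 0 0 0 0; 0.3 -24 -24.5 0 0 0 0; 0.3 -23.5 -24.5 0 0 0 0; 0.3 -23.5 -24.5 0 0 0 0; 0.3 -23.5 -24 0 0 0 0; 0.3 -23.5 -24.5 0 0 0 0; 0.3 -24 -24.5 0 0 0 0
0.3 -23.5 -24.5 0 0 0 0; 0.3 0 0 0 0 0 0; 0.3 0 0 0 0 0 0; 0.3 0 0 0 0 0 0
end [671.7 -93.5 165. ] yang 65.0
```

>>> {"fn": "servo_tool", "kwargs": {"deltas": "0.3 0 0 -29 0 0 0; 0.3 0 0 -28.5 0 0 0; 0.3 0 0 -29 0 0 0; 0.3 0 0 -29 0 0 0; 0.3 0 0 -28.5 0 0 0; 0.3 0 0 0 0 0 0; 0.3 0 0 0 0 0 0"}}

```text
time_s: 18.38
position: [0.572, 0.1958, 0.1652]
tool_rot: [[-0.907, 0.422, 0.003], [0.422, 0.907, 0.0], [-0.002, 0.002, -1.0]]
ft_force: [0.1, -0.1, -2.4]
grip_width: 0.0493
gripper_force: 42.3
```

>>> {"fn": "servo_tool", "kwargs": {"deltas": "0.3 -23.5 -24.5 0 0 0 0; 0.3 -23.5 -24.5 0 0 0 0; 0.3 -24 -24.5 0 0 0 0; 0.3 -23.5 -24.5 0 0 0 0; 0.3 -23.5 -24.5 0 0 0 0; 0.3 -23.5 -24 0 0 0 0; 0.3 -23.5 -24.5 0 0 0 0; 0.3 -24 -24.5 0 0 0 0"}}

```text
time_s: 19.05
position: [0.6601, -0.0628, 0.1618]
tool_rot: [[-0.907, 0.422, -0.003], [0.422, 0.907, 0.001], [0.003, -0.001, -1.0]]
ft_force: [0.9, -0.5, -1.1]
grip_width: 0.0487
gripper_force: 42.3
```

>>> {"fn": "servo_tool", "kwargs": {"deltas": "0.3 -23.5 -24.5 0 0 0 0; 0.3 0 0 0 0 0 0; 0.3 0 0 0 0 0 0; 0.3 0 0 0 0 0 0"}}

```text
time_s: 19.38
position: [0.6709, -0.0931, 0.1622]
tool_rot: [[-0.907, 0.422, -0.003], [0.422, 0.907, 0.001], [0.003, -0.0, -1.0]]
ft_force: [0.2, -0.2, -1.9]
grip_width: 0.049
gripper_force: 42.3
```

Run:
```python
from h import *
from plan import plan
np.set_printoptions(precision=4,suppress=True)
s=env.observe();print(s["position"],s["time_s"],s["q"],s["grip_width"])
p=shot("wrist")
for r in env.spot_point("seat_1",p): print(round(r["conf"],2),np.round(r["uv"]),wray(p,r["uv"],.022))
z=.0209;t=(.6715,-.0935)
P=plan([(*t,z+.040,65,.3,30),1,(*t,z+.022,65,.3,4.5),3])
```

```text
[ 0.6709 -0.0931  0.1622] 19.3833 [-17.8972  37.6711  57.7292   0.0161  84.7742 -82.9259] 0.04899899727526429
0.88 [321. 227.] [ 0.6714 -0.0947  0.022 ]
0.87 [197. 108.] [ 0.5435 -0.1405  0.022 ]
0.3 -0.5 0 25.5 0 0 0; 0.3 0 -0.5 25.5 0 0 0; 0.3 -0.5 0 25.5 0 0 0; 0.3 0 -0.5 26 0 0 0; 0.3 0 0 0 0 0 0; 0.3 0 0 4.5 0 0 0; 0.3 0 0 4.5 0 0 0; 0.3 0 0 4.5 0 0 0
0.3 0 0 4.5 0 0 0; 0.3 0 0 0 0 0 0; 0.3 0 0 0 0 0 0; 0.3 0 0 0 0 0 0
end [671.4 -93.5  42.7] yang 65.1
```

>>> {"fn": "servo_tool", "kwargs": {"deltas": "0.3 -0.5 0 25.5 0 0 0; 0.3 0 -0.5 25.5 0 0 0; 0.3 -0.5 0 25.5 0 0 0; 0.3 0 -0.5 26 0 0 0; 0.3 0 0 0 0 0 0; 0.3 0 0 4.5 0 0 0; 0.3 0 0 4.5 0 0 0; 0.3 0 0 4.5 0 0 0"}}

```text
time_s: 20.15
position: [0.6728, -0.0947, 0.0494]
tool_rot: [[-0.907, 0.422, 0.003], [0.422, 0.907, -0.001], [-0.003, 0.0, -1.0]]
ft_force: [0.5, -0.6, -1.7]
grip_width: 0.0489
gripper_force: 42.3
```

>>> {"fn": "servo_tool", "kwargs": {"deltas": "0.3 0 0 2.5 0 0 0; 0.3 0 0 0 0 0 0; 0.3 0 0 0 0 0 0"}}

```text
time_s: 20.4
position: [0.6721, -0.0949, 0.0458]
tool_rot: [[-0.907, 0.422, 0.001], [0.422, 0.907, -0.0], [-0.001, 0.0, -1.0]]
ft_force: [-0.1, 0.5, -0.9]
grip_width: 0.0487
gripper_force: 42.3
```

>>> {"fn": "servo_tool", "kwargs": {"deltas": "0.3 0 0 2 0 0 0; 0.3 0 0 1 0 0 0; 0.3 0 0 0 0 0 0; 0.3 0 0 0 0 0 0; 1 0 0 0 0 0 0; 1 0 0 0 0 0 0; 1 0 0 0 0 0 0; 1 0 0 0 0 0 0"}}

```text
time_s: 21.07
position: [0.672, -0.0948, 0.0423]
tool_rot: [[-0.907, 0.422, -0.0], [0.422, 0.907, 0.0], [0.0, 0.0, -1.0]]
ft_force: [0.4, -0.3, -0.5]
grip_width: 0.0856
gripper_force: 0.0
```

>>> {"fn": "servo_tool", "kwargs": {"deltas": "1 0 0 0 0 0 0; 1 0 0 -15 0 0 0; 1 0 0 -27.5 0 0 0; 1 0 0 -27.5 0 0 0; 1 0 0 -27.5 0 0 0; 1 0 0 -27.5 0 0 0; 1 0 0 0 0 0 0; 1 0 0 0 0 0 0"}}

```text
time_s: 21.73
position: [0.6724, -0.0949, 0.1689]
tool_rot: [[-0.907, 0.422, 0.003], [0.422, 0.907, -0.001], [-0.003, 0.0, -1.0]]
ft_force: [0.4, 1.0, 0.4]
grip_width: 0.0856
gripper_force: 0.0
```

>>> {"fn": "servo_tool", "kwargs": {"deltas": "1 33 0 0 0 0 0; 1 33 0 0 0 0 0; 1 31 0 0 0 0 0; 1 0 0 0 0 0 0; 1 0 0 0 0 0 0; 1 0 0 0 0 0 0"}}

```text
time_s: 22.23
position: [0.5843, -0.0541, 0.1667]
tool_rot: [[-0.907, 0.422, -0.0], [0.422, 0.907, 0.0], [0.0, -0.0, -1.0]]
ft_force: [-0.5, 0.6, 0.3]
grip_width: 0.0854
gripper_force: 0.0
```

```bash
cat >> h.py <<'E'
def hexfit(P,c0):
    """fit hexagon (40 across flats) to top-face points: centre + flat angle mod 60"""
    hull=cv2.convexHull(P.astype(np.float32))[:,0]
    A=np.radians(np.arange(0,360,3));sup=np.array([(hull@[np.cos(a),np.sin(a)]).max() for a in A])
    def f(q):
        V=[(q[0]+q[3]/np.cos(np.pi/6)*np.cos(q[2]+np.pi/6+k*np.pi/3),q[1]+q[3]/np.cos(np.pi/6)*np.sin(q[2]+np.pi/6+k*np.pi/3)) for k in range(6)]
        return (np.array(V)@np.array([np.cos(A),np.sin(A)])).max(0)-sup
    b=min((least_squares(f,[c0[0],c0[1],t,.02],loss="soft_l1",f_scale=.001) for t in np.radians([0,15,30,45])),key=lambda r:r.cost)
    return b.x[:2],np.degrees(b.x[2])%60,b.x[3],np.sqrt(np.mean(b.fun**2))
E
python3 - <<'E'
from h import *
np.set_printoptions(precision=4,suppress=True)
s=env.observe();print(s["position"],s["time_s"])
p=shot("wrist");save(p,"w4.png",(160,80,480,380),2)
print(p["depth"][225:245:5,300:340:8])
for r in env.spot_point("hub_grip",p): print(round(r["conf"],2),np.round(r["uv"]),wray(p,r["uv"],.092))
# wrist depth cloud (fisheye)
K=p["camera_matrix"];T=np.linalg.inv(p["world_to_cam"]);v,u=np.mgrid[:480,:640];a=(u-K[0,2])/K[0,0];b=(v-K[1,2])/K[1,1];th=np.hypot(a,b)+1e-9
D=p["depth"];W=np.stack([np.tan(th)*a/th*D,np.tan(th)*b/th*D,D],-1)@T[:3,:3].T+T[:3,3];W[(D==0)|(th>1.3)]=np.nan
H=W[(W[...,2]>.1)&(W[...,2]<.108)&(np.hypot(W[...,0]-.583,W[...,1]+.052)<.03)]
print(len(H));
if len(H)>50: print("hex wrist",hexfit(H[:,:2],H[:,:2].mean(0)))
for n in("top","scene"):
    q=shot(n);W=cloud(q);H=W[(W[...,2]>.1)&(W[...,2]<.108)&(np.hypot(W[...,0]-.583,W[...,1]+.052)<.03)]
    if len(H)>50:print(n,hexfit(H[:,:2],H[:,:2].mean(0)))
    print([l for l in lids(q,.063,.078) if l[2]<.04])
E
```

```text
[ 0.5843 -0.0541  0.1667] 22.2333
[[0.2363 0.2132 0.213  0.2123 0.2132]
 [0.2248 0.2137 0.2134 0.2133 0.2139]
 [0.2146 0.2146 0.2142 0.214  0.2144]
 [0.2149 0.2152 0.2138 0.2141 0.215 ]]
0.72 [319. 252.] [ 0.5825 -0.0552  0.092 ]
3821
hex wrist (array([ 0.5825, -0.0524]), np.float64(19.845034538232678), np.float64(0.019767715281187346), np.float64(0.00023272284622047204))
[(0.5803, 0.3088, 0.0348, 675), (0.5555, 0.4333, 0.0356, 682)]
scene (array([ 0.5849, -0.0511]), np.float64(22.904800929778975), np.float64(0.01915228944518904), np.float64(0.001444691639717712))
[(0.4965, -0.0087, 0.0255, 254), (0.6729, -0.0927, 0.0254, 272), (0.6254, 0.0357, 0.0265, 297), (0.5837, 0.3127, 0.0346, 694), (0.5582, 0.4352, 0.0348, 792)]
```

View pics/w4.png

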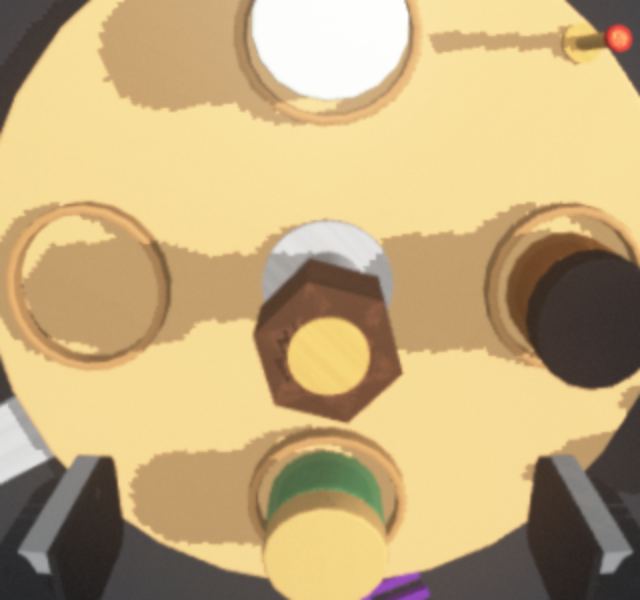

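The wrist crop shows the white, amber and green jars seated at crop pixels (330,30), (590,310) and (325,530). The pin is at (620,38) and the hex wheel at (330,340), with flat normals at 20/80/140°. I'll grip the wheel along 80°.

Run:
```python
from plan import *
c=(.5825,-.0524)
P=plan([(*c,.15,80,1,36),1,(*c,.085,80,1,30),(*c,.071,80,1,7),2])
P=plan([(*c,.071,80,.2,7),6],P)
P=plan([(*c,.071,80-57,.2,7),(*c,.071,80-114,.2,7),(*c,.071,80-171,.2,7),(*c,.071,80-190,.2,7)],P)
```

```text
1 1 0.5 5.5 0 0 -0.085; 1 1 0 5.5 0 0 -0.09; 1 0.5 0.5 6 0 0 -0.085; 1 0 0 0 0 0 0; 1 0 0 21.5 0 0 0; 1 0 0 21.5 0 0 0; 1 0 0 22 0 0 0; 1 0 0 7 0 0 0
1 0 0 7 0 0 0; 1 0 0 0 0 0 0; 1 0 0 0 0 0 0
end [582.6 -52.5  70.8] yang 79.9
0.2 0 0 0 0 0 0; 0.2 0 0 0 0 0 0; 0.2 0 0 0 0 0 0; 0.2 0 0 0 0 0 0; 0.2 0 0 0 0 0 0; 0.2 0 0 0 0 0 0; 0.2 0 0 0 0 0 0
end [582.6 -52.5  70.8] yang 79.9
0.2 0 0 0 0 0 0.1; 0.2 0 0 0 0 0 0.1; 0.2 0 0 0 0 0 0.1; 0.2 0 0 0 0 0 0.095; 0.2 0 0 0 0 0 0.1; 0.2 0 0 0 0 0 0.1; 0.2 0 0 0 0 0 0.1; 0.2 0 0 0 0 0 0.1
0.2 0 0 0 0 0 0.1; 0.2 0 0 0 0 0 0.1; 0.2 0 0 0 0 0 0.1; 0.2 0 0 0 0 0 0.1; 0.2 0 0 0 0 0 0.1; 0.2 0 0 0 0 0 0.095; 0.2 0 0 0 0 0 0.1; 0.2 0 0 0 0 0 0.1
0.2 0 0 0 0 0 0.1; 0.2 0 0 0 0 0 0.1; 0.2 0 0 0 0 0 0.1; 0.2 0 0 0 0 0 0.1; 0.2 0 0 0 0 0 0.1; 0.2 0 0 0 0 0 0.1; 0.2 0 0 0 0 0 0.1; 0.2 0 0 0 0 0 0.095
0.2 0 0 0 0 0 0.1; 0.2 0 0 0 0 0 0.1; 0.2 0 0 0 0 0 0.1; 0.2 0 0 0 0 0 0.1; 0.2 0 0 0 0 0 0.1; 0.2 0 0 0 0 0 0.1; 0.2 0 0 0 0 0 0.11; 0.2 0 0 0 0 0 0.11
0.2 0 0 0 0 0 0.11
end [582.6 -52.5  70.8] yang -110.0
```

>>> {"fn": "servo_tool", "kwargs": {"deltas": "1 1 0.5 5.5 0 0 -0.085; 1 1 0 5.5 0 0 -0.09; 1 0.5 0.5 6 0 0 -0.085; 1 0 0 0 0 0 0; 1 0 0 21.5 0 0 0; 1 0 0 21.5 0 0 0; 1 0 0 22 0 0 0; 1 0 0 7 0 0 0"}}

```text
time_s: 23.1
position: [0.5811, -0.052, 0.0756]
tool_rot: [[-0.984, 0.178, -0.004], [0.178, 0.984, 0.001], [0.004, 0.0, -1.0]]
ft_force: [-1.3, -0.4, -1.5]
grip_width: 0.0853
gripper_force: 0.0
```

>>> {"fn": "servo_tool", "kwargs": {"deltas": "1 0 0 7 0 0 0; 1 0 0 0 0 0 0; 1 0 0 0 0 0 0; 0.2 0 0 0 0 0 0; 0.2 0 0 0 0 0 0; 0.2 0 0 0 0 0 0; 0.2 0 0 0 0 0 0; 0.2 0 0 0 0 0 0", "newtons": 60}}

```text
time_s: 23.77
position: [0.5822, -0.0521, 0.0721]
tool_rot: [[-0.985, 0.175, 0.001], [0.175, 0.985, -0.0], [-0.001, -0.0, -1.0]]
ft_force: [-0.9, -0.1, 5.5]
grip_width: 0.0391
gripper_force: 61.3
```

>>> {"fn": "servo_tool", "kwargs": {"deltas": "0.2 0 0 0 0 0 0; 0.2 0 0 0 0 0 0; 0.2 0 0 0 0 0 0; 0.2 0 0 0 0 0 0.02; 0.2 0 0 0 0 0 0.04; 0.2 0 0 0 0 0 0.06; 0.2 0 0 0 0 0 0.04; 0.2 0 0 0 0 0 0.02"}}

```text
time_s: 24.43
position: [0.5822, -0.0521, 0.072]
tool_rot: [[-0.937, 0.35, 0.001], [0.35, 0.937, -0.0], [-0.001, 0.0, -1.0]]
ft_force: [-1.5, 1.6, 5.5]
grip_width: 0.0392
gripper_force: 61.5
```

>>> {"fn": "servo_tool", "kwargs": {"deltas": "0.2 0 0 0 0 0 0.03; 0.2 0 0 0 0 0 0.06; 0.2 0 0 0 0 0 0.09; 0.2 0 0 0 0 0 0.1; 0.2 0 0 0 0 0 0.1; 0.2 0 0 0 0 0 0.1; 0.2 0 0 0 0 0 0.1; 0.2 0 0 0 0 0 0.1"}}

```text
time_s: 25.1
position: [0.5822, -0.0521, 0.0721]
tool_rot: [[-0.506, 0.863, 0.001], [0.863, 0.506, -0.001], [-0.001, 0.001, -1.0]]
ft_force: [-1.8, 1.0, 6.7]
grip_width: 0.0394
gripper_force: 61.5
```

>>> {"fn": "servo_tool", "kwargs": {"deltas": "0.2 0 0 0 0 0 0.1; 0.2 0 0 0 0 0 0.1; 0.2 0 0 0 0 0 0.1; 0.2 0 0 0 0 0 0.1; 0.2 0 0 0 0 0 0.1; 0.2 0 0 0 0 0 0.1; 0.2 0 0 0 0 0 0.1; 0.2 0 0 0 0 0 0.1"}}

```text
time_s: 25.77
position: [0.5822, -0.0521, 0.072]
tool_rot: [[0.266, 0.964, 0.001], [0.964, -0.266, -0.0], [-0.0, 0.001, -1.0]]
ft_force: [-0.5, 1.1, 6.7]
grip_width: 0.0396
gripper_force: 61.5
```

>>> {"fn": "servo_tool", "kwargs": {"deltas": "0.2 0 0 0 0 0 0.1; 0.2 0 0 0 0 0 0.1; 0.2 0 0 0 0 0 0.1; 0.2 0 0 0 0 0 0.1; 0.2 0 0 0 0 0 0.1; 0.2 0 0 0 0 0 0.1; 0.2 0 0 0 0 0 0.1; 0.2 0 0 0 0 0 0.1"}}

```text
time_s: 26.43
position: [0.5822, -0.0521, 0.0721]
tool_rot: [[0.877, 0.48, 0.001], [0.48, -0.877, -0.0], [0.001, 0.001, -1.0]]
ft_force: [-0.9, 0.2, 6.3]
grip_width: 0.0391
gripper_force: 61.5
```

>>> {"fn": "servo_tool", "kwargs": {"deltas": "0.2 0 0 0 0 0 0.1; 0.2 0 0 0 0 0 0.1; 0.2 0 0 0 0 0 0.1; 0.2 0 0 0 0 0 0.1; 0.2 0 0 0 0 0 0.06; 0.2 0 0 0 0 0 0.03; 0.2 0 0 0 0 0 0; 0.2 0 0 0 0 0 0"}}

```text
time_s: 27.1
position: [0.5822, -0.0521, 0.072]
tool_rot: [[1.0, 0.015, 0.001], [0.015, -1.0, -0.0], [0.001, 0.0, -1.0]]
ft_force: [-1.4, 0.4, 6.0]
grip_width: 0.0393
gripper_force: 61.5
```

```bash
cat > look.py <<'E'
from h import *
np.set_printoptions(precision=4,suppress=True)
s=env.observe();R=np.array(s["tool_rot"]);print(s["position"],"t",s["time_s"],"j6",s["q"][5],"yang",np.degrees(np.arctan2(R[1,1],R[0,1])))
off={"top":(-.0021,-.0011),"scene":(.0024,.0015)}
for n in("top","scene","wrist"):
    p=shot(n);save(p,n+"_%d.png"%p["shot"])
    print(n,p["shot"])
    if n!="wrist":
        W=cloud(p)-np.append(off[n],0)
        r=np.hypot(W[...,0]-.5825,W[...,1]+.0524)
        Q=W[(W[...,2]>.055)&(W[...,2]<.07)&(abs(r-.14)<.012)]
        if len(Q): print("pin",len(Q),Q.mean(0))
        for lo,hi in((.025,.062),(.075,.085),(.095,.14)):
            Q=W[(W[...,2]>lo)&(W[...,2]<hi)&(np.hypot(W[...,0]-.592,W[...,1]+.265)<.05)&(W[...,1]<-.215)]
            if len(Q): print(" hook z",lo,len(Q),Q.min(0),Q.max(0))
        print([l for l in lids(p,.063,.078) if l[2]<.03])
    for k,z in(("pin",.052),("park",.052),("hook_hinge",.052)):
        for r in env.spot_point(k,p)[:1]:
            X=(wray if n=="wrist" else ray_z)(p,r["uv"],z)
            if n in off: X=X-np.append(off[n],0)
            print(" ",k,round(r["conf"],2),np.round(r["uv"]),X)
E
python3 look.py
```

```text
[ 0.5822 -0.0521  0.072 ] t 27.1 j6 72.40965792840801 yang -89.12030755179264
top 26
 hook z 0.025 131 [ 0.5772 -0.2702  0.026 ] [ 0.6078 -0.2472  0.062 ]
 hook z 0.075 14 [ 0.5868 -0.2629  0.075 ] [ 0.6007 -0.2594  0.0846]
 hook z 0.095 139 [ 0.5756 -0.2801  0.0951] [ 0.613  -0.2626  0.1325]
[(0.5555, -0.1467, 0.0251, 235)]
  pin 0.71 [414. 218.] [ 0.6552 -0.1704  0.052 ]
  park 0.94 [423. 243.] [ 0.5974 -0.1972  0.052 ]
  hook_hinge 0.73 [320. 227.] [0.6005 0.0453 0.052 ]
scene 27
pin 11 [ 0.6534 -0.1725  0.0613]
 hook z 0.025 132 [ 0.5782 -0.2694  0.0253] [ 0.6076 -0.2454  0.0612]
 hook z 0.075 23 [ 0.5849 -0.2677  0.0754] [ 0.6006 -0.2563  0.0845]
 hook z 0.095 98 [ 0.5748 -0.2807  0.0953] [ 0.612  -0.2635  0.1307]
[(0.49, -0.0264, 0.0265, 254), (0.6792, -0.0751, 0.0266, 276)]
  pin 0.77 [246. 210.] [ 0.6496 -0.1644  0.052 ]
  park 0.87 [262. 194.] [ 0.5891 -0.1839  0.052 ]
  hook_hinge 0.71 [250. 179.] [ 0.5889 -0.2486  0.052 ]
wrist 28
  pin 0.73 [562. 159.] [ 0.6549 -0.1723  0.052 ]
  park 0.55 [568. 280.] [ 0.5881 -0.1917  0.052 ]
```

>>> {"fn": "servo_tool", "kwargs": {"deltas": "0.2 0 0 0 0 0 0.04; 0.2 0 0 0 0 0 0.08; 0.2 0 0 0 0 0 0.1; 0.2 0 0 0 0 0 0.1; 0.2 0 0 0 0 0 0.085; 0.2 0 0 0 0 0 0.05; 0.2 0 0 0 0 0 0.03; 0.2 0 0 0 0 0 0"}}

```text
time_s: 28.37
position: [0.5822, -0.0521, 0.0721]
tool_rot: [[0.891, -0.454, 0.001], [-0.454, -0.891, -0.0], [0.001, -0.0, -1.0]]
ft_force: [-1.0, 0.2, 5.8]
grip_width: 0.0394
gripper_force: 61.5
```

>>> {"fn": "servo_tool", "kwargs": {"deltas": "0.2 0 0 0 0 0 0; 0.2 0 0 0 0 0 0; 0.2 0 0 0 0 0 0"}}

```text
time_s: 28.62
position: [0.5822, -0.0521, 0.0721]
tool_rot: [[0.892, -0.452, 0.001], [-0.452, -0.892, -0.0], [0.001, -0.0, -1.0]]
ft_force: [-0.7, 0.5, 6.3]
grip_width: 0.0395
gripper_force: 61.5
```

```bash
python3 look.py
```

```text
[ 0.5822 -0.0521  0.0721] t 28.6167 j6 100.1916471458536 yang -116.90266822428505
top 29
pin 14 [ 0.5902 -0.1917  0.0644]
 hook z 0.025 133 [ 0.5772 -0.2697  0.0261] [ 0.6072 -0.2467  0.0619]
 hook z 0.075 16 [ 0.587  -0.2629  0.0751] [ 0.5998 -0.2578  0.0847]
 hook z 0.095 137 [ 0.5754 -0.2795  0.0953] [ 0.6125 -0.2626  0.1337]
[(0.5127, -0.1288, 0.0238, 151)]
  pin 0.89 [421. 248.] [ 0.5846 -0.1947  0.052 ]
  park 0.73 [421. 241.] [ 0.6014 -0.1933  0.052 ]
  hook_hinge 0.75 [386. 275.] [ 0.5103 -0.1212  0.052 ]
scene 30
pin 10 [ 0.5902 -0.1918  0.0614]
 hook z 0.025 135 [ 0.5755 -0.2719  0.0253] [ 0.6084 -0.2439  0.062 ]
 hook z 0.075 13 [ 0.5876 -0.2677  0.0751] [ 0.6003 -0.2579  0.0845]
 hook z 0.095 100 [ 0.5744 -0.28    0.0952] [ 0.6121 -0.2627  0.1304]
[(0.6562, -0.1157, 0.0264, 262), (0.5115, 0.0152, 0.0256, 264)]
  pin 0.86 [262. 193.] [ 0.5857 -0.1864  0.052 ]
  park 0.61 [263. 191.] [ 0.5814 -0.19    0.052 ]
  hook_hinge 0.78 [246. 177.] [ 0.5919 -0.2609  0.052 ]
wrist 31
  pin 0.86 [562. 155.] [ 0.5924 -0.1929  0.052 ]
  park 0.72 [563. 160.] [ 0.5897 -0.1924  0.052 ]
  hook_hinge 0.72 [639. 114.] [ 0.5926 -0.2582  0.052 ]
```

The pin now stands at (0.590,-0.192), at an angle of about -86.8° with the post at -87°. I release the wheel and rise, then plan the hook push with the fingers 20 mm apart, one on each tine and straddling the pin.

>>> {"fn": "servo_tool", "kwargs": {"deltas": "1 0 0 0 0 0 0; 1 0 0 0 0 0 0; 1 0 0 0 0 0 0; 1 0 0 0 0 0 0; 1 0 0 0 0 0 0; 1 0 0 -20 0 0 0; 1 0 0 -30 0 0 0; 1 0 0 -30 0 0 0"}}

```text
time_s: 29.88
position: [0.5816, -0.0519, 0.1517]
tool_rot: [[0.892, -0.452, -0.002], [-0.452, -0.892, 0.001], [-0.002, 0.0, -1.0]]
ft_force: [0.9, -0.3, -0.2]
grip_width: 0.0853
gripper_force: 0.0
```

>>> {"fn": "servo_tool", "kwargs": {"deltas": "1 0 0 -30 0 0 0; 0.235 0 0 0 0 0 0; 0.235 0 0 0 0 0 0; 0.235 0 0 0 0 0 0", "newtons": 40}}

```text
time_s: 30.22
position: [0.5816, -0.0519, 0.1805]
tool_rot: [[0.892, -0.452, -0.001], [-0.452, -0.892, 0.0], [-0.001, 0.0, -1.0]]
ft_force: [-0.7, 0.3, -0.7]
grip_width: 0.0516
gripper_force: 0.0
```

```bash
cat > hookp.py <<'E'
from plan import *
a=np.radians(-87);c=np.array([.5825,-.0524]);H=c+.205*np.array([np.cos(a),np.sin(a)]);v=-np.array([np.cos(a),np.sin(a)])
def at(tv,z,st,o=.235): x=H+v*tv;return (x[0],x[1],z,3,o,st)
def arc(th,r=.070,st=8): t=np.radians(th);return at(r*np.cos(t)-.0035*np.sin(t)-.011,.052+r*np.sin(t)+.0035*np.cos(t),st)
E
python3 look.py
python3 - <<'E'
from hookp import *
P=plan([at(.06,.19,36),at(-.065,.19,36),2])
P=plan([at(-.065,.114,26),2,],P)
E
```

```text
[ 0.5816 -0.0519  0.1805] t 30.2167 j6 100.17240467938653 yang -116.88323057039086
top 32
pin 14 [ 0.5902 -0.1917  0.0643]
 hook z 0.025 136 [ 0.5777 -0.2701  0.0256] [ 0.6078 -0.2471  0.0617]
 hook z 0.075 16 [ 0.5871 -0.263   0.0754] [ 0.5993 -0.2585  0.0838]
 hook z 0.095 137 [ 0.5762 -0.2793  0.0951] [ 0.6119 -0.2624  0.1351]
[]
  pin 0.66 [384. 275.] [ 0.5097 -0.1155  0.052 ]
  park 0.76 [421. 243.] [ 0.5965 -0.1928  0.052 ]
  hook_hinge 0.55 [450. 249.] [ 0.5924 -0.2604  0.052 ]
scene 33
pin 10 [ 0.5897 -0.1916  0.0617]
 hook z 0.025 134 [ 0.576  -0.2718  0.0259] [ 0.6075 -0.2448  0.062 ]
 hook z 0.075 20 [ 0.586  -0.2691  0.0757] [ 0.6004 -0.259   0.0847]
 hook z 0.095 102 [ 0.5752 -0.2807  0.0952] [ 0.6113 -0.2619  0.1296]
[(0.5186, -0.1219, 0.0266, 167), (0.656, -0.1164, 0.026, 260), (0.5121, 0.015, 0.0255, 266)]
  pin 0.69 [261. 194.] [ 0.5909 -0.1851  0.052 ]
  park 0.66 [262. 195.] [ 0.5895 -0.1812  0.052 ]
  hook_hinge 0.69 [262. 191.] [ 0.5821 -0.1926  0.052 ]
wrist 34
  pin 0.61 [480. 142.] [ 0.5911 -0.1928  0.052 ]
  park 0.97 [481. 145.] [ 0.5888 -0.1923  0.052 ]
  h
[... 224 characters left out ...]
; 0.235 -0.5 7 -0.5 0 0 -0.1; 0.235 -1.5 7.5 -0.5 0 0 -0.105
0.235 -2.5 6.5 -0.5 0 0 -0.105; 0.235 -3 7 -0.5 0 0 -0.105; 0.235 -3.5 6 -0.5 0 0 -0.105; 0.235 -4 6 0 0 0 -0.105; 0.235 -5 5.5 -0.5 0 0 -0.105; 0.235 -5.5 5 -0.5 0 0 -0.105; 0.235 -6 4 -0.5 0 0 -0.105; 0.235 -6 4 -0.5 0 0 -0.105
0.235 -6.5 3 -0.5 0 0 -0.105; 0.235 -7 2 -0.5 0 0 -0.105; 0.235 -7 1.5 -0.5 0 0 -0.105; 0.235 -7.5 1 0 0 0 -0.1; 0.235 -31 0 0 0 0 0; 0.235 -31.5 0 0 0 0 0; 0.235 -31 0 0 0 0 0; 0.235 -31.5 0 0 0 0 0
0.235 0 0 0 0 0 0; 0.235 0 0 0 0 0 0
end [ 596.5 -322.1  189.8] yang 2.9
0.235 0 0 25.5 0 0 0; 0.235 0 0 25 0 0 0; 0.235 0 0 25.5 0 0 0; 0.235 0 0 0 0 0 0; 0.235 0 0 0 0 0 0
end [ 596.5 -322.1  113.8] yang 2.9
```

>>> {"fn": "servo_tool", "kwargs": {"deltas": "0.235 3.5 6.5 -0.5 0 0 -0.105; 0.235 3 6.5 -0.5 0 0 -0.105; 0.235 2.5 7 -0.5 0 0 -0.105; 0.235 1.5 7 0 0 0 -0.105; 0.235 0.5 7 -0.5 0 0 -0.105; 0.235 0 7.5 -0.5 0 0 -0.105; 0.235 -0.5 7 -0.5 0 0 -0.1; 0.235 -1.5 7.5 -0.5 0 0 -0.105"}}

```text
time_s: 31.48
position: [0.5854, -0.1106, 0.1849]
tool_rot: [[0.932, 0.362, 0.0], [0.362, -0.932, -0.0], [0.0, 0.0, -1.0]]
ft_force: [0.1, 0.4, -0.8]
grip_width: 0.0203
gripper_force: 0.0
```

>>> {"fn": "servo_tool", "kwargs": {"deltas": "0.235 -2.5 6.5 -0.5 0 0 -0.105; 0.235 -3 7 -0.5 0 0 -0.105; 0.235 -3.5 6 -0.5 0 0 -0.105; 0.235 -4 6 0 0 0 -0.105; 0.235 -5 5.5 -0.5 0 0 -0.105; 0.235 -5.5 5 -0.5 0 0 -0.105; 0.235 -6 4 -0.5 0 0 -0.105; 0.235 -6 4 -0.5 0 0 -0.105"}}

```text
time_s: 32.15
position: [0.5886, -0.1685, 0.1883]
tool_rot: [[0.352, 0.936, -0.0], [0.936, -0.352, 0.0], [0.0, -0.0, -1.0]]
ft_force: [-0.4, -0.9, 0.5]
grip_width: 0.0198
gripper_force: 0.0
```

>>> {"fn": "servo_tool", "kwargs": {"deltas": "0.235 -6.5 3 -0.5 0 0 -0.105; 0.235 -7 2 -0.5 0 0 -0.105; 0.235 -7 1.5 -0.5 0 0 -0.105; 0.235 -7.5 1 0 0 0 -0.1; 0.235 -31 0 0 0 0 0; 0.235 -31.5 0 0 0 0 0; 0.235 -31 0 0 0 0 0; 0.235 -31.5 0 0 0 0 0"}}

```text
time_s: 32.82
position: [0.5965, -0.3234, 0.1899]
tool_rot: [[-0.05, 0.999, 0.0], [0.999, 0.05, -0.0], [-0.0, 0.0, -1.0]]
ft_force: [0.6, -0.8, 0.4]
grip_width: 0.0199
gripper_force: 0.0
```

>>> {"fn": "servo_tool", "kwargs": {"deltas": "0.235 0 0 0 0 0 0; 0.235 0 0 0 0 0 0; 0.235 0 0 25 0 0 0; 0.235 0 0 25 0 0 0; 0.235 0 0 25 0 0 0; 0.235 0 0 0 0 0 0; 0.235 0 0 0 0 0 0"}}

```text
time_s: 33.4
position: [0.5965, -0.321, 0.1146]
tool_rot: [[-0.051, 0.999, -0.002], [0.999, 0.051, 0.001], [0.001, -0.001, -1.0]]
ft_force: [0.3, 0.5, 1.5]
grip_width: 0.0202
gripper_force: 0.0
```

Run:
```python
from hookp import *
from h import *
p=shot("wrist");save(p,"w5.png")
for r in env.spot_point("hook_tip",p)[:2]: print(r, wray(p,r["uv"],.115))
s=env.observe();print(s["position"],s["grip_width"],s["q"][5])
P=plan([at(-.03,.114,9),at(-.0145,.114,6)])
P=plan([arc(t) for t in(85,78,71,64,57,50,43,36,29,22,15,10,5,0)]+[2],P)
```

```text
{'uv': [320.1, 205.2], 'conf': 0.69} [ 0.59381984 -0.27345513  0.115     ]
[ 0.59731465 -0.3220161   0.11691572] 0.020017871302254246 -41.208975992796184
0.235 9 0 0.5 0 0 0; 0.235 8.5 -0.5 1 0 0 0; 0.235 9 0 0.5 0 0 0; 0.235 8.5 0 1 0 0 0; 0.235 5 0 0 0 0 0; 0.235 5.5 0 0 0 0 0; 0.235 5 -0.5 0 0 0 0
end [ 593.8 -271.6  113.8] yang 2.9
0.235 3 0 -4 0 0 0; 0.235 3 0 -4 0 0 0; 0.235 4.5 0 0.5 0 0 0; 0.235 4 0 0 0 0 0; 0.235 4 0 1 0 0 0; 0.235 4.5 0 1 0 0 0; 0.235 4 0 1.5 0 0 0; 0.235 4 0 1.5 0 0 0
0.235 4 0 2 0 0 0; 0.235 3.5 0 1.5 0 0 0; 0.235 3.5 0 2.5 0 0 0; 0.235 4 0 2.5 0 0 0; 0.235 3 0 2.5 0 0 0; 0.235 3.5 0 3 0 0 0; 0.235 3 0 3 0 0 0; 0.235 2.5 0 3 0 0 0
0.235 2.5 0 3.5 0 0 0; 0.235 2.5 0 3.5 0 0 0; 0.235 2 0 4 0 0 0; 0.235 2 0 3.5 0 0 0; 0.235 1.5 0 4 0 0 0; 0.235 2 0 4 0 0 0; 0.235 1.5 0 6 0 0 0; 0.235 1 0 6 0 0 0
0.235 0.5 0 6 0 0 0; 0.235 0 0 0 0 0 0; 0.235 0 0 0 0 0 0
end [ 590.2 -198.3   55.7] yang 2.9
```

View pics/w5.png

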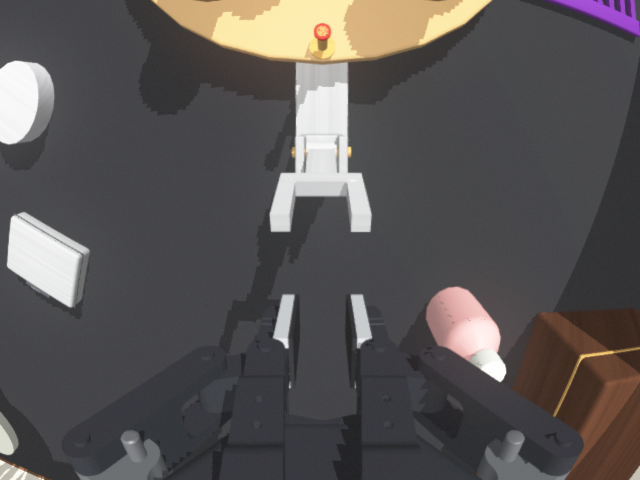

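The wrist view shows the pin at (322,32) in line with the hook. The fork is at (320,200), and the two fingers at (288,330) and (358,330) face the tines. Now I push.

>>> {"fn": "servo_tool", "kwargs": {"deltas": "0.235 9 0 0.5 0 0 0; 0.235 8.5 -0.5 0.5 0 0 0; 0.235 9 0 0 0 0 0; 0.235 8.5 0 0 0 0 0; 0.235 5 0 0 0 0 0; 0.235 5.5 0 0 0 0 0; 0.235 5 -0.5 0 0 0 0; 0.235 0 0 0 0 0 0"}}

```text
time_s: 34.17
position: [0.593, -0.2707, 0.1139]
tool_rot: [[-0.051, 0.999, -0.0], [0.999, 0.051, 0.0], [0.0, -0.0, -1.0]]
ft_force: [0.9, -0.8, 0.4]
grip_width: 0.0202
gripper_force: 0.0
```

>>> {"fn": "servo_tool", "kwargs": {"deltas": "0.235 3 0 -4 0 0 0; 0.235 3 0 -4 0 0 0; 0.235 4.5 0 0.5 0 0 0; 0.235 4 0 0 0 0 0; 0.235 4 0 1 0 0 0; 0.235 4.5 0 1 0 0 0; 0.235 4 0 1.5 0 0 0; 0.235 4 0 1.5 0 0 0"}}

```text
time_s: 34.83
position: [0.5914, -0.2402, 0.1161]
tool_rot: [[-0.05, 0.999, -0.0], [0.999, 0.05, 0.0], [0.0, -0.0, -1.0]]
ft_force: [-0.0, -0.6, 1.3]
grip_width: 0.0197
gripper_force: 0.3
```

>>> {"fn": "servo_tool", "kwargs": {"deltas": "0.235 4 0 2 0 0 0; 0.235 3.5 0 1.5 0 0 0; 0.235 3.5 0 2.5 0 0 0; 0.235 4 0 2.5 0 0 0; 0.235 3 0 2.5 0 0 0; 0.235 3.5 0 3 0 0 0; 0.235 3 0 3 0 0 0; 0.235 0 0 0 0 0 0"}}

```text
time_s: 35.5
position: [0.5899, -0.2155, 0.0985]
tool_rot: [[-0.05, 0.999, -0.001], [0.999, 0.05, 0.001], [0.001, -0.001, -1.0]]
ft_force: [0.4, 0.7, -0.5]
grip_width: 0.0204
gripper_force: 0.0
```

Run:
```python
from hookp import *
from h import *
s=env.observe();print(s["position"],s["ft_force"])
p=shot("wrist");save(p,"w6.png")
p=shot("scene");save(p,"s6.png",(180,110,340,270),3)
P=plan([arc(t) for t in(36,29,22,15,10,5,0)]+[2])
```

```text
[ 0.58993292 -0.21547968  0.09854155] [ 0.36646297  0.68179634 -0.49644778]
0.235 2.5 1 3 0 0 0; 0.235 2.5 0 3.5 0 0 0; 0.235 2.5 0 3.5 0 0 0; 0.235 2 0 4 0 0 0; 0.235 2 0 3.5 0 0 0; 0.235 1.5 0 4 0 0 0; 0.235 1.5 0 4 0 0 0; 0.235 2 0 6 0 0 0
0.235 1 0 6 0 0 0; 0.235 0.5 0 6 0 0 0; 0.235 0 0 0 0 0 0; 0.235 0 0 0 0 0 0
end [ 590.3 -198.1   55.7] yang 2.9
```

View pics/w6.png

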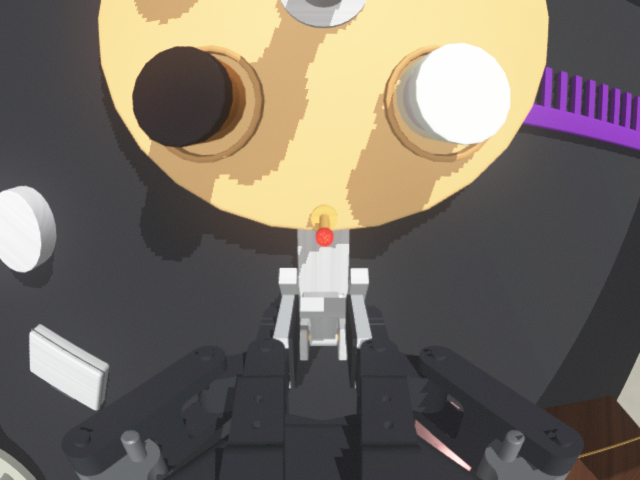

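The hook follows the push: the tine ends are at (288,282) and (360,282), with the pin centred between them at (324,237). I carry on down the arc.

>>> {"fn": "servo_tool", "kwargs": {"deltas": "0.235 2.5 0.5 3 0 0 0; 0.235 2.5 0 3.5 0 0 0; 0.235 2.5 0 3.5 0 0 0; 0.235 2 0 4 0 0 0; 0.235 2 0 3.5 0 0 0; 0.235 1.5 0 4 0 0 0; 0.235 1.5 0 4 0 0 0; 0.235 2 0 5 0 0 0"}}

```text
time_s: 36.27
position: [0.5899, -0.1997, 0.0685]
tool_rot: [[-0.05, 0.999, 0.0], [0.999, 0.05, -0.0], [-0.0, 0.0, -1.0]]
ft_force: [0.7, -0.2, 1.1]
grip_width: 0.02
gripper_force: 0.2
```

>>> {"fn": "servo_tool", "kwargs": {"deltas": "0.235 1 0 4 0 0 0; 0.235 0.5 0 4 0 0 0; 0.235 0 0 2 0 0 0; 0.235 0 0 0 0 0 0; 0.235 0 0 0 0 0 0"}}

```text
time_s: 36.68
position: [0.5898, -0.1984, 0.0587]
tool_rot: [[-0.05, 0.999, -0.0], [0.999, 0.05, -0.0], [-0.0, -0.0, -1.0]]
ft_force: [0.5, -0.2, 0.7]
grip_width: 0.0202
gripper_force: 0.0
```

```bash
cat > hk.py <<'E'
from h import *
np.set_printoptions(precision=4,suppress=True)
s=env.observe();print(s["position"],s["ft_force"],s["time_s"])
p=shot("scene");W=cloud(p)-[.0024,.0015,0]
d=np.array([-.0523,.9986]);H=np.array([.5932,-.2571])
r=(W[...,:2]-H)@d;x=(W[...,:2]-H)@[.9986,.0523]
m=(abs(x)<.022)&(r>-.02)&(r<.09)&(W[...,2]>.04)&(W[...,2]<.14)
for a in np.arange(-.01,.09,.01):
    q=W[m&(abs(r-a)<.005)]
    if len(q):print(round(a,3),len(q),"z",q[:,2].min(),np.median(q[:,2]),q[:,2].max())
p=shot("wrist");save(p,"hk_%d.png"%p["shot"],(180,150,480,375),2);print(p["shot"])
E
python3 hk.py
```

```text
[ 0.5898 -0.1984  0.0587] [ 0.4546 -0.2253  0.7113] 36.6833
-0.01 3 z 0.05303410873683134 0.05696899591190974 0.06012073007265761
0.0 11 z 0.04711186644826615 0.05832285822313765 0.061870999234792556
0.01 2 z 0.056958439848922904 0.05840866466875705 0.059858889488591194
0.04 7 z 0.052968738237809676 0.056917568883312564 0.1124872795455184
0.05 38 z 0.048566056697354476 0.0710307474318837 0.11673022872092065
0.06 54 z 0.04018936957322938 0.07917738612303976 0.12934227779479257
0.07 175 z 0.041140957152024704 0.0972581020541845 0.13928480575788715
0.08 27 z 0.047434246172323835 0.05692253349342424 0.1385440026304936
39
```

>>> {"fn": "servo_tool", "kwargs": {"deltas": "0.235 0 0 1.5 0 0 0; 0.235 0 0 1.5 0 0 0; 0.235 0 0 0 0 0 0; 0.235 0 0 0 0 0 0"}}

```text
time_s: 37.12
position: [0.5898, -0.1983, 0.0558]
tool_rot: [[-0.05, 0.999, -0.0], [0.999, 0.05, 0.0], [0.0, -0.0, -1.0]]
ft_force: [-0.2, 0.3, -0.3]
grip_width: 0.0201
gripper_force: 0.0
```

>>> {"fn": "servo_tool", "kwargs": {"deltas": "0.235 0 0 1 0 0 0; 0.235 0 0 1 0 0 0; 0.235 0 0 0 0 0 0; 0.235 0 0 0 0 0 0"}}

```text
time_s: 37.45
position: [0.59, -0.1983, 0.0552]
tool_rot: [[-0.05, 0.999, 0.001], [0.999, 0.05, -0.001], [-0.001, 0.001, -1.0]]
ft_force: [-2.7, 2.0, 9.7]
grip_width: 0.02
gripper_force: 5.2
```

```bash
python3 hk.py
```

```text
[ 0.59   -0.1983  0.0552] [-2.7009  1.9685  9.6732] 37.45
-0.01 1 z 0.05802056805481448 0.05802056805481448 0.05802056805481448
0.0 14 z 0.04051915125661276 0.05610881396966527 0.06138806655688067
0.01 5 z 0.05179227065580694 0.056602277714369986 0.06025455232249732
0.04 8 z 0.04939140544806353 0.053335330515570045 0.05492439020654194
0.05 38 z 0.045204926503894294 0.07076851222608777 0.116992640730186
0.06 48 z 0.044626488690597155 0.07439755798990766 0.12466692961631609
0.07 191 z 0.04326928228338933 0.09899266038275079 0.13985297344766834
0.08 24 z 0.04736790409028613 0.054646555088834536 0.1356441539943748
41
```

The force rose to about 10 N and the hook top reads about 55 mm at both r=40 and r=80, so it lies level on its stop. I retreat and check everything.

>>> {"fn": "servo_tool", "kwargs": {"deltas": "0.235 0 0 0 0 0 0; 0.235 0 0 -10 0 0 0; 0.235 0 0 -20 0 0 0; 0.235 0 0 -35 0 0 0; 0.235 0 0 -35 0 0 0; 0.235 0 0 -35 0 0 0; 0.235 0 0 0 0 0 0; 0.235 0 0 0 0 0 0"}}

```text
time_s: 38.22
position: [0.5904, -0.1985, 0.1911]
tool_rot: [[-0.05, 0.999, 0.004], [0.999, 0.05, -0.002], [-0.002, 0.004, -1.0]]
ft_force: [-0.6, 0.6, -1.4]
grip_width: 0.0203
gripper_force: 0.0
```

```bash
python3 hk.py; python3 look.py | grep -v hinge
python3 - <<'E'
from h import *
p=shot("wrist");save(p,"w7.png")
for k,z in(("pin",.052),("hook_tip",.052),("seat_1",.022)):
    for r in env.spot_point(k,p): print(k,round(r["conf"],2),np.round(r["uv"]),wray(p,r["uv"],z))
for r in env.spot_point("jar_1",p): print("jar",round(r["conf"],2),np.round(r["uv"]),wray(p,r["uv"],.022))
E
```

```text
[ 0.5904 -0.1985  0.1911] [-0.57    0.6117 -1.3661] 38.2167
-0.01 14 z 0.04026265348281144 0.05642428410770306 0.05970469904615294
0.0 39 z 0.04104544080267836 0.05624872121991964 0.060653963883992246
0.01 33 z 0.040097976983193506 0.052946717201403315 0.06072761437808949
0.02 18 z 0.04693853414147142 0.053006041763944634 0.0567646477640531
0.03 17 z 0.04818140496848167 0.0524268290597556 0.05746521426722562
0.04 30 z 0.04921568763988504 0.05365005251599975 0.05724763460612725
0.05 40 z 0.045790308702011284 0.05242672830733108 0.059106568982522534
0.06 24 z 0.047138710445220555 0.05355130908155992 0.06171156754688489
0.07 36 z 0.041354939680467995 0.05367522863981078 0.06566530716372276
0.08 15 z 0.04436095951267727 0.05257699018390727 0.059574351623127964
43
[ 0.5894 -0.1981  0.188 ] t 38.3167 j6 -32.33131711712499 yang 2.864034416336833
top 44
[(0.6502, -0.1164, 0.0255, 364), (0.5083, 0.0124, 0.0253, 380)]
scene 45
pin 25 [ 0.5894 -0.1899  0.0585]
 hook z 0.025 159 [ 0.5761 -0.2711  0.0263] [ 0.6081 -0.2152  0.0617]
[(0.5181, -0.1213, 0.0261, 236), (0.6537, -0.114, 0.0259, 261), (0.5123, 0.0169, 0.0262, 268)]
  pin 0.62 [262. 194.] [ 0.5876 -0.1848  0.052 ]
  park 0.72 [264. 193.] [ 0.5811 -0.1839  0.052 ]
wrist 46
  pin 0.74 [324. 217.] [ 0.5914 -0.19    0.052 ]
  park 0.64 [321. 216.] [ 0.5889 -0.1897  0.052 ]
pin 0.79 [326. 217.] [ 0.59250791 -0.19025454  0.052     ]
jar 0.95 [400. 129.] [ 0.65088707 -0.11878657  0.022     ]
jar 0.89 [237. 129.] [ 0.515681   -0.12544126  0.022     ]
jar 0.51 [325. 297.] [ 0.59668136 -0.27414379  0.022     ]
```

View pics/w7.png

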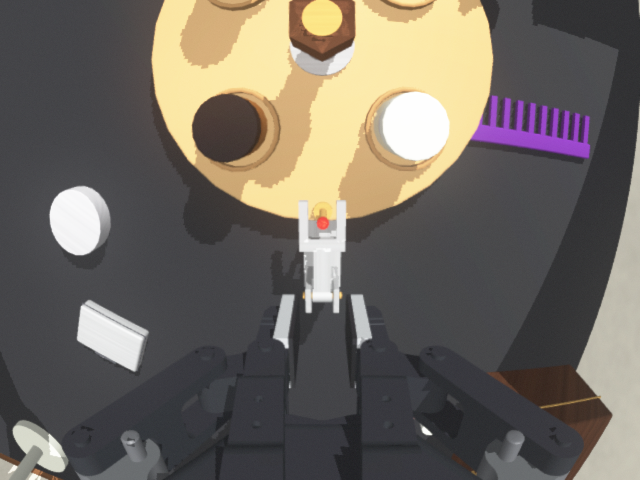

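The final wrist view shows the hook level, with the pin at (323,222) inside its fork. The amber lid is at (228,128) and the white lid at (415,127), both in their seats. I check jar tilt and seat offsets once more.

Run:
```python
from h import *
np.set_printoptions(precision=4,suppress=True)
off={"top":(-.0021,-.0011),"scene":(.0024,.0015)}
for n in off:
    p=shot(n);save(p,n+"8.png",(180,110,340,270) if n=="scene" else (280,165,440,325),3.6);W=cloud(p)-np.append(off[n],0)
    t=tray(p);print(n,"tray",t[0]-off[n],"phase",t[4])
    for c in((.652,-.116),(.5104,.0135),(.5157,-.1235)):
        Q=W[(np.hypot(W[...,0]-c[0],W[...,1]-c[1])<.022)&(W[...,2]>.062)&(W[...,2]<.085)]
        if len(Q)<60: print("few",len(Q));continue
        A=np.c_[Q[:,:2]-Q[:,:2].mean(0),np.ones(len(Q))];k=np.linalg.lstsq(A,Q[:,2],rcond=None)[0];print(len(Q),Q[:,:2].mean(0),"z",k[2],"slope",k[:2])
```

```text
top tray [ 0.5836 -0.0506] phase 48.0
272 [ 0.652  -0.1161] z 0.07224928724343889 slope [-0.0094  0.0014]
292 [0.5102 0.0137] z 0.07243743110101042 slope [-0.0053  0.0115]
90 [ 0.5219 -0.112 ] z 0.07233127671114387 slope [-0.0192 -0.0173]
scene tray [ 0.5845 -0.0486] phase 47.5
186 [ 0.6522 -0.1159] z 0.07053237889795438 slope [-0.0072  0.002 ]
198 [0.5107 0.014 ] z 0.07037859297659378 slope [-0.0134 -0.0066]
168 [ 0.5161 -0.1236] z 0.07016022992605088 slope [0.0093 0.0215]
```

View pics/top8.png

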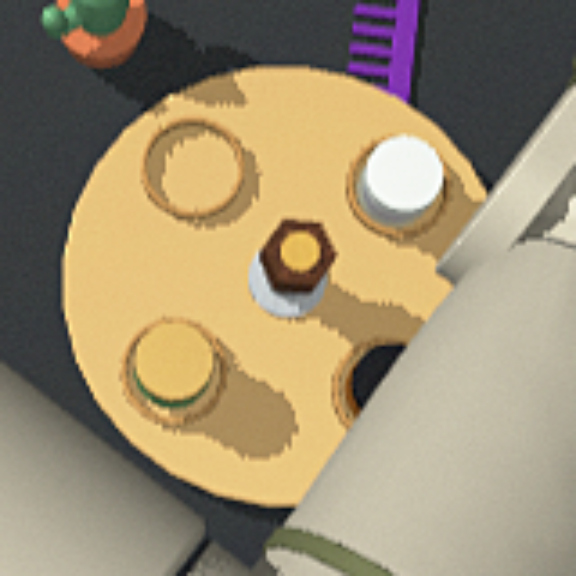

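All three jars stand level in their seats: white at (400,180), green at (172,365) and amber at (375,380), each with its lid top at about 72 mm. The robot touches nothing, so I hand in.

```bash
python3 -c "
from rig import env
print(env.close_job())"
```

```text
the job is handed in; nothing more can be done
None
```

I handed the job in; no verdict came back. At my last check the three jars present (blue-lid jar_4 was not there) stood upright in their seats, the tray was parked at the post, the hook lay level round the pin, and the arm was clear of everything.

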